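Put the graded plain pastry cutters back in their fitted tray

ROBOT

A 6-joint arm with a two-finger parallel gripper is mounted at the origin on the work surface; the furniture and walls round the work are solid. World frame = base frame: x ahead of the robot, y to its left, z up, the work surface at z = 0. Lengths are in m, angles in rad, forces in N, time in s.
With the tool pointing down it reaches from about 0.35 to 0.975 m from the base axis. Payload 17.4 kg.
Tool frame: the origin (TCP) lies midway between the tips of the shut fingers; the grasp point (between the pads) lies 19 mm behind it; z points along the fingers, y is the line along which they close (so a half turn about z gives the same grasp; the last joint's range is limited). The gripper opens to 85 mm and grips with 20 to 120 N. Pads are 22 mm wide; open, the fingers measure 114 mm over their backs; the gripper's body (76 mm by 85 mm) begins 54 mm behind the grasp point. The pads swing forward as they close: fully open they stand 13 mm farther back than shut.
Start: joints at [1.217, 0.116, 1.442, -0, 1.584, -0.038], TCP at [0.21, 0.642, 0.231] pointing down, gripper open.
Joint ranges: [-2.83, 2.83], [-0.83, 2.19], [0.07, 2.5], [-1.14, 4.28], [0.01, 3], [-2.97, 2.97]. Speed limits (rad/s): [1.89, 1.89, 2.22, 3.14, 3.14, 3.14].

INTERFACE

Orientations are given as [roll, pitch, yaw] about the fixed x, y, z axes, in that order (R = Rz(yaw) Ry(pitch) Rx(roll)).
In Python, from station import robot, imaging, job gives the robot as it stands.
- The arm moves only by the tool jog_arm, never from a script. Its argument "increments" is a list that holds one entry, the list of rows, each a list of 7 numbers: the shift along the tool's x, y, z in units of 25 mm (1.0 is 25 mm), then the turn, a rotation vector about the tool's x, y, z in units of 6 degrees (1.0 is 6 degrees), then the finger opening in mm, from 0 to 85.4. A call has 1 to 8 rows; each row shifts and turns the commanded pose from where the row before left it, along the tool's axes as they then stand; what a row does not reach is not made up. A row lasts 1/8 s, in which the tool goes at most 62.5 mm and 10.7 degrees, less where a joint would pass 70% of its speed; a pose out of reach is approached as far as the arm can. A call is refused whole if a number of a shift passes 1 or a number of a turn 1, either way. A call with a gripper value outside its range is refused whole. The fingers move at their own pace and stop on an object; "grip_force" is the grip in N (left out, the last holds). Time passes only in rows, so rows that do not move let the fingers close. It gives the time, the measured TCP pose, the force, the opening and the grip force at its end, in the units of the state.
- robot.read_state(): the state, without advancing time (a new reading comes with each control period).
- imaging.grab_frame(name): name is "side" or "top" or "wrist"; returns a dict with "pixels" (420x560x3 uint8, red, green, blue), "fx", "fy", "cx", "cy" (pixels), "position" and "orientation" of the camera in the world; the wrist camera has in their place "tool_from_camera" (4x4, takes a point from camera to tool coordinates, whose origin is the TCP and whose axes are the flange's). Camera axes: x right, y up, looking along -z (the intrinsics and any distortion apply to the point x, -y, -z); pixel columns grow to the right and rows downward; lengths in m; the calibration is good to about 2 mm. The wrist camera is an equidistant fisheye: a pixel r from the principal point sees the ray r / f radians off the axis. A picture is of the moment at which its call begins: read the wrist's pose just before it. There is no depth.
- job.hand_in(): hands the job in; it is judged then, once.
The state is a dict: "t": time; "qpos": joint angles; "joint_velocities": joint speeds; "joint_efforts": joint torques, N m; "tool_pos": TCP position; "ee_rot": TCP orientation; "force": force on the tool from outside, world axes, zero at the start; "ft_torque": the same for the moment, N m; "grip_width": opening from 0.0 (shut) to 1.0 (fully open); "gripper_force": force on a finger pad.
Only numpy, scipy, OpenCV 4.12 (cv2) and the standard library are available. Lean on these libraries where they do the work, as an engineer would, in place of code of your own. Each camera call takes 0.05 s, during which the arm holds its last target. There are 200 camera calls.

TASK

Put the four plain round pastry cutters that stand about on the tablecloth, the ones with a carrying strap over the top, back in the wooden tray, each standing flat on the floor of the well made for its size. The fluted cutter and the ring without a strap do not belong to the set: leave them where they are.

Things in the scene. Friction and masses are not known exactly. Their poses are not given: they have to be found in the camera images.
- cutter_66: the largest plain round pastry cutter: tinplate ring 66 mm wide, 24 mm high, open at both ends, a flat strap 11 mm wide and 2-3 mm thick bowed right across it, strap top 41 mm above the foot; 35 g, loose, upright. Take it from above across the middle of the strap. Origin: centre of the foot, z up; strap along 1.21 rad from own x towards y, grasp closes along -0.36 rad
- cutter_46: the second plain round pastry cutter: tinplate ring 46 mm wide, 24 mm high, open at both ends, a flat strap 11 mm wide and 2-3 mm thick bowed right across it, strap top 41 mm above the foot; 28 g, loose, upright. Take it from above across the middle of the strap. Origin: centre of the foot, z up; strap along own y, grasp closes along own x
- cutter_36: the third plain round pastry cutter: tinplate ring 36 mm wide, 24 mm high, open at both ends, a flat strap 11 mm wide and 2-3 mm thick bowed right across it, strap top 41 mm above the foot; 24 g, loose, upright. Take it from above across the middle of the strap. Origin: centre of the foot, z up; strap along own y, grasp closes along own x
- cutter_26: the smallest plain round pastry cutter: tinplate ring 26 mm wide, 24 mm high, open at both ends, a flat strap 11 mm wide and 2-3 mm thick bowed right across it, strap top 41 mm above the foot; 20 g, loose, upright. Take it from above across the middle of the strap. Origin: centre of the foot, z up; strap along own y, grasp closes along own x
- cutter_fluted: pastry cutter with a corrugated (fluted) wall, 54 mm in diameter, with a strap like the others, top 39 mm; does not belong in the tray and stays where it stands. Origin: centre of the foot, z up. Beware: a tall upright cane screen closes the back of the table 0.61 m ahead of the base axis: keep gripper and wrist clear of it
- forming_ring: plain tinplate forming ring 60 mm in diameter and 24 mm high without any strap; not a cutter, does not belong in the tray and stays where it stands. Origin: centre of the foot, z up. Walnuts, a matchbox, a brush and a scoop that lie round about are fixed and at most 35 mm high; an egg box (72 mm high) stands to the right and a gourd (127 mm) to the left of the work
- block_66: square light-wood block 88 x 88 x 22 mm with a round well 75 mm wide, 14 mm deep in its top, for the 66 mm plain cutter (4.5 mm to spare all round). Fixed; four such blocks fill the low wooden tray (192 mm square, walls 31 mm high) edge to edge in any order. Origin: centre of the underside, 6 mm above the table; well floor 8 mm, block top 22 mm above it; z up
- block_46: square light-wood block 88 x 88 x 22 mm with a round well 55 mm wide, 14 mm deep in its top, for the 46 mm plain cutter (4.5 mm to spare all round). Fixed; four such blocks fill the low wooden tray (192 mm square, walls 31 mm high) edge to edge in any order. Origin: centre of the underside, 6 mm above the table; well floor 8 mm, block top 22 mm above it; z up
- block_36: square light-wood block 88 x 88 x 22 mm with a round well 45 mm wide, 14 mm deep in its top, for the 36 mm plain cutter (4.5 mm to spare all round). Fixed; four such blocks fill the low wooden tray (192 mm square, walls 31 mm high) edge to edge in any order. Origin: centre of the underside, 6 mm above the table; well floor 8 mm, block top 22 mm above it; z up
- block_26: square light-wood block 88 x 88 x 22 mm with a round well 35 mm wide, 14 mm deep in its top, for the 26 mm plain cutter (4.5 mm to spare all round). Fixed; four such blocks fill the low wooden tray (192 mm square, walls 31 mm high) edge to edge in any order. Origin: centre of the underside, 6 mm above the table; well floor 8 mm, block top 22 mm above it; z up

How it is judged:
By the outcome, as a careful person would: the job done as asked, in the order asked, and still so for the second after the job is handed in, with the robot touching nothing.
It also fails if it takes over 109 s, if anything falls off the work surface, if the arm or the gripper's body presses on something with over 40 N, if the wrist force passes 120 N, or if a joint passes its speed limit or range.

## Working session

There is one attempt and no reset: what is moved stays moved. The work goes in short steps, Python scripts to look and compute and a tool call to move; the robot and the scene stay as the last step left them, time stands still between calls to the robot, and variables do not carry over. Pictures are saved under pics/ and viewed, at most 17 in all, crops included, and the job is handed in when it is done.

Besides the shell and the picture viewer there is one more tool, called after "Request:" as name([rows], argument=value, ...), one row to a line, values as JSON. jog_arm: Moves the arm, as the interface text tells. Its arguments: {"type":"object","properties":{"increments":{"type":"array","items":{"type":"array","items":{"type":"array","items":{"type":"number"}}}},"grip_force":{"type":"number"}},"required":["increments"]}

```bash
mkdir -p pics
python3 - <<'E'
from station import robot, imaging, job
import cv2,pickle,numpy as np
s=robot.read_state();print({k:np.round(v,3) for k,v in s.items()})
for n in("top","side","wrist"):
    f=imaging.grab_frame(n);pickle.dump(f,open(f'pics/{n}0.pkl','wb'))
    cv2.imwrite(f'pics/{n}0.png',cv2.resize(f['pixels'][:,:,::-1],(800,600),interpolation=cv2.INTER_CUBIC) if n!='wrist' else f['pixels'][:,:,::-1])
    print(n,{k:v for k,v in f.items() if k!='pixels'})
E
```

```text
{'t': np.float64(0.0), 'qpos': array([ 1.217,  0.116,  1.442,  0.   ,  1.584, -0.038]), 'joint_velocities': array([-0.001,  0.   , -0.   , -0.   ,  0.   ,  0.001]), 'joint_efforts': array([ 4.000e-03, -7.320e+01, -6.325e+01,  0.000e+00,  6.000e-03,
        0.000e+00]), 'tool_pos': array([0.21 , 0.641, 0.231]), 'ee_rot': array([-3.141, -0.   ,  2.826]), 'force': array([-0.423, -0.646, -0.35 ]), 'ft_torque': array([-0.007, -0.007, -0.014]), 'gripper_force': np.float64(0.0), 'grip_width': np.float64(1.0)}
top {'fx': 383.89801904860917, 'fy': 383.89801904860917, 'cx': 277.28942048425597, 'cy': 208.18987172768374, 'position': array([ 0.27592418, -0.01201988,  1.12864244]), 'orientation': array([ 0.15094186,  0.01478688, -1.54264809])}
side {'fx': 411.6004264233062, 'fy': 411.6004264233062, 'cx': 283.50536711183065, 'cy': 207.90271220540558, 'position': array([-0.0033271 , -0.77658931,  0.54211482]), 'orientation': array([ 1.06142637,  0.00934988, -0.49406145])}
wrist {'fx': 325.19226210127806, 'fy': 325.19226210127806, 'cx': 277.07803148037397, 'cy': 211.0966994615799, 'tool_from_camera': array([[-1.81098710e-04,  9.47871465e-01,  3.18652872e-01,
         8.15152189e-02],
       [ 9.99999829e-01,  3.48868871e-04, -4.69426708e-04,
         3.50288869e-05],
       [-5.56124249e-04,  3.18652732e-01, -9.47871366e-01,
        -1.42666608e-01],
       [ 0.00000000e+00,  0.00000000e+00,  0.00000000e+00,
         1.00000000e+00]])}
```

View pics/top0.png

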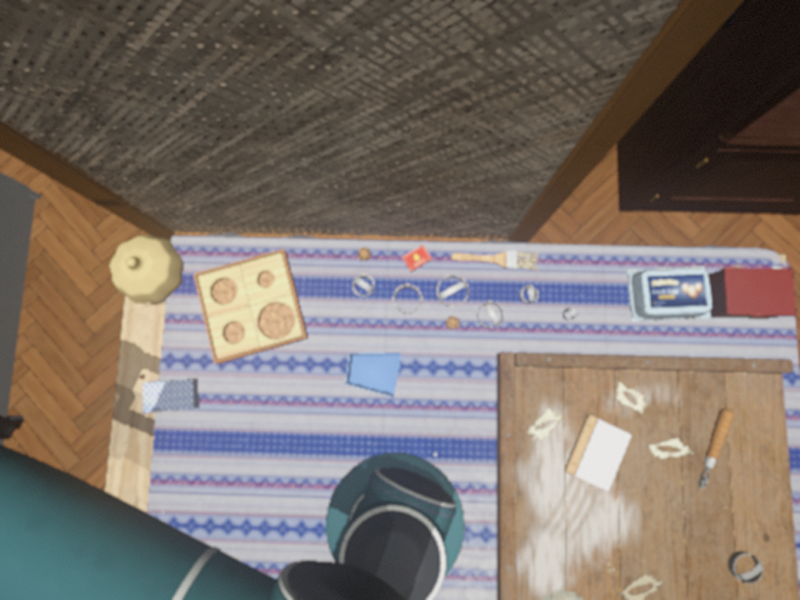

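View pics/side0.png

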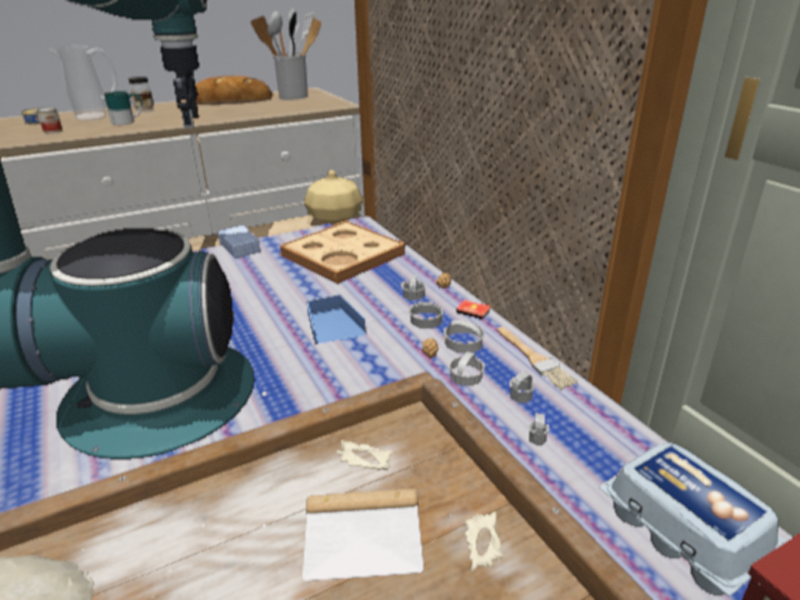

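```bash
cat > h.py <<'E'
import numpy as np,pickle,cv2
from scipy.spatial.transform import Rotation as R
def proj(f,P):
    c=R.from_euler('xyz',f['orientation']).inv().apply(np.atleast_2d(P)-f['position'])
    return np.c_[f['cx']+f['fx']*c[:,0]/-c[:,2], f['cy']-f['fy']*c[:,1]/-c[:,2]]
def unproj(f,uv,z):
    uv=np.atleast_2d(uv).astype(float)
    d=np.c_[(uv[:,0]-f['cx'])/f['fx'],-(uv[:,1]-f['cy'])/f['fy'],-np.ones(len(uv))]
    d=R.from_euler('xyz',f['orientation']).apply(d)
    return f['position']+d*((z-f['position'][2])/d[:,2])[:,None]
E
python3 - <<'E'
from h import *
f=pickle.load(open('pics/top0.pkl','rb'))
im=f['pixels'][:,:,::-1]
a=cv2.resize(im[185:235,240:410],None,fx=4.7,fy=4.7,interpolation=cv2.INTER_CUBIC)
b=cv2.resize(im[170:256,130:220],None,fx=4,fy=4,interpolation=cv2.INTER_CUBIC)
o=np.zeros((240+345,800,3),np.uint8);o[:a.shape[0],:a.shape[1]]=a;o[238:238+b.shape[0],:b.shape[1]]=b
cv2.imwrite('pics/crop1.png',o)
print(unproj(f,np.array([[363,286],[407,298],[453,290],[489,314],[530,293],[569,313]])*.7,.024).round(3))
print(unproj(f,np.array([[223,291],[265,279],[276,321],[233,332]])*.7,.028).round(3))
E
```

```text
[[ 0.465  0.077  0.024]
 [ 0.443 -0.013  0.024]
 [ 0.462 -0.106  0.024]
 [ 0.414 -0.18   0.024]
 [ 0.46  -0.263  0.024]
 [ 0.421 -0.341  0.024]]
[[0.447 0.363 0.028]
 [0.474 0.279 0.028]
 [0.388 0.251 0.028]
 [0.364 0.336 0.028]]
```

View pics/crop1.png

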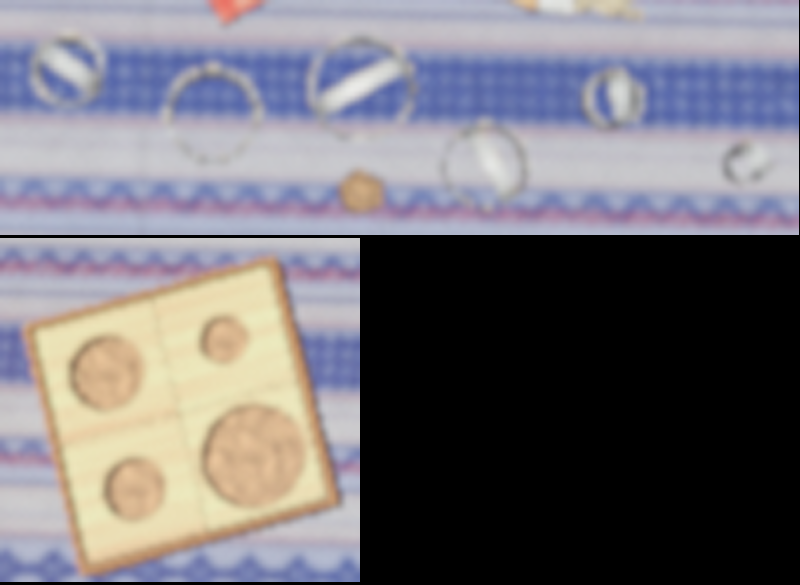

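Request:
jog_arm([
  [[-1, -0.84, 0, 0, 0, 0, 85], [-1, -0.84, 0, 0, 0, 0, 40], [-1, -0.84, 0, 0, 0, 0, 40], [-1, -0.84, 0, 0, 0, 0, 40], [-1, -0.84, 0, 0, 0, 0, 40], [-1, -0.84, 0, 0, 0, 0, 40], [-1, -0.84, 0, 0, 0, 0, 40], [-1, -0.84, 0, 0, 0, 0, 40]],
])

```text
t: 1.15
tool_pos: [0.348, 0.4188, 0.2311]
ee_rot: [-3.141, -0.0, 2.826]
force: [0.6, -0.7, 0.4]
grip_width: 0.468
gripper_force: 0.0
```

Request:
jog_arm([
  [[-1, -0.84, 0, 0, 0, 0, 40], [-1, -0.84, 0, 0, 0, 0, 40], [-1, -0.84, 0, 0, 0, 0, 40], [-1, -0.84, 0, 0, 0, 0, 40], [0, 0, 0, 0, 0, 0, 40], [0, 0, 0, 0, 0, 0, 40]],
])

```text
t: 1.9
tool_pos: [0.4164, 0.3091, 0.2312]
ee_rot: [-3.142, -0.0, 2.826]
force: [0.7, 0.6, -0.4]
grip_width: 0.469
gripper_force: 0.0
```

```bash
cat >> h.py <<'E'
def wproj(f,s,P):
    T=f['tool_from_camera'];t=R.from_euler('xyz',s['ee_rot']).inv().apply(np.atleast_2d(P)-s['tool_pos'])
    c=(t-T[:3,3])@T[:3,:3]; v=np.c_[c[:,0],-c[:,1],-c[:,2]]
    r=np.hypot(v[:,0],v[:,1]);th=np.arctan2(r,v[:,2]);k=f['fx']*th/np.maximum(r,1e-9)
    return np.c_[f['cx']+k*v[:,0],f['cy']+k*v[:,1]]
def wun(f,s,uv,z):
    uv=np.atleast_2d(uv).astype(float);p=(uv-[f['cx'],f['cy']])/f['fx'];th=np.hypot(*p.T)
    k=np.sin(th)/np.maximum(th,1e-9);v=np.c_[p[:,0]*k,-p[:,1]*k,-np.cos(th)]
    T=f['tool_from_camera'];Rt=R.from_euler('xyz',s['ee_rot'])
    d=Rt.apply(v@T[:3,:3].T);o=Rt.apply(T[:3,3])+s['tool_pos']
    return o+d*((z-o[2])/d[:,2])[:,None]
def circ(x,y,z,d,n=72):
    a=np.linspace(0,2*np.pi,n);return np.c_[x+d/2*np.cos(a),y+d/2*np.sin(a),0*a+z]
def shot(name):
    from station import robot,imaging
    s=robot.read_state();f=imaging.grab_frame('wrist');pickle.dump((f,s),open(f'pics/{name}.pkl','wb'))
    return f,s
def overlay(f,s,curves,path,k=1.4):
    im=cv2.resize(f['pixels'][:,:,::-1],None,fx=k,fy=k,interpolation=cv2.INTER_CUBIC)
    for c,col in curves:
        cv2.polylines(im,[((wproj(f,s,c)+.5)*k*8).astype(int)],False,col,1,cv2.LINE_AA,3)
    cv2.imwrite(path,im)
def rows(s,dx,dy,dz):
    t=R.from_euler('xyz',s['ee_rot']).inv().apply([dx,dy,dz])/.025;return t.round(2)
E
python3 - <<'E'
from h import *
f,s=shot('w1');print(s['t'],s['tool_pos'].round(4),s['ee_rot'].round(4),s['grip_width'])
W=[(.447,.363,.055),(.474,.279,.035),(.388,.251,.075),(.364,.336,.045)]
overlay(f,s,[(circ(x,y,.028,d),(255,0,0)) for x,y,d in W],'pics/w1.png')
E
```

```text
1.9 [0.4164 0.3091 0.2312] [-3.1416e+00 -3.0000e-04  2.8256e+00] 0.4689717047704884
```

View pics/w1.png

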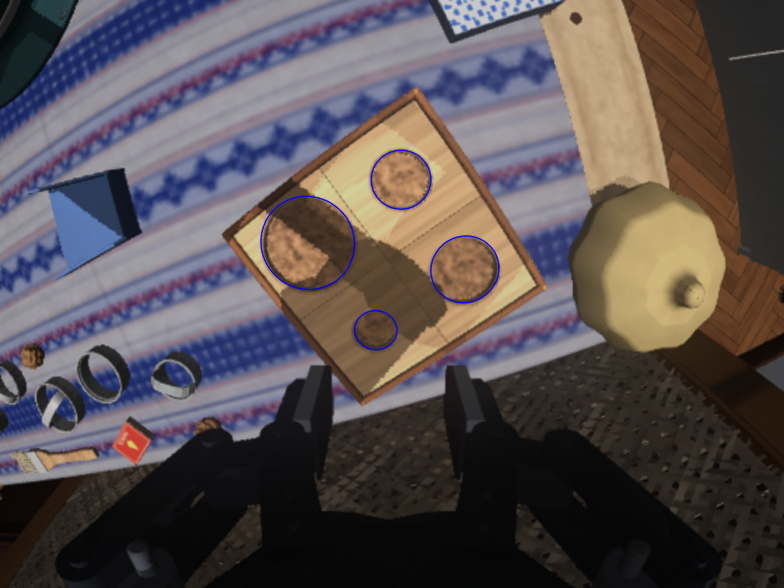

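```bash
cat >> h.py <<'E'
def plan(s,x,y,z,psi,n):
    """rows from state s to a vertical pose, straight line; psi deg"""
    p0=s['tool_pos'];a=np.degrees(s['ee_rot'][2]);d=(np.array([x,y,z])-p0)/n;da=((psi-a+180)%360-180)/n
    o=[]
    for i in range(n):
        t=R.from_euler('xyz',[np.pi,0,np.radians(a+i*da)]).inv().apply(d)/.025;o.append([*t.round(2).tolist(),0,0,round(-da/6,2)])
    m=max(max(map(abs,r)) for r in o);print('max',m);[print(r) for r in o]
E
python3 - <<'E'
from h import *
from station import robot
f=pickle.load(open('pics/top0.pkl','rb'))
for e in [((45,50),(97,88)),((318,108),(405,62)),((617,68),(622,125))]:
    P=unproj(f,np.array(e)/4.7+[240,185],.03);d=P[1]-P[0];print(P.mean(0).round(3),np.degrees(np.arctan2(d[1],d[0])).round(1))
plan(robot.read_state(),.465,.077,.14,233,12)
E
```

```text
[0.466 0.074 0.03 ] -124.8
[ 0.46  -0.105  0.03 ] -60.5
[ 0.457 -0.264  0.03 ] -175.6
max 0.99
[-0.39, -0.69, 0.3, 0, 0, np.float64(-0.99)]
[-0.32, -0.72, 0.3, 0, 0, np.float64(-0.99)]
[-0.25, -0.75, 0.3, 0, 0, np.float64(-0.99)]
[-0.17, -0.77, 0.3, 0, 0, np.float64(-0.99)]
[-0.09, -0.79, 0.3, 0, 0, np.float64(-0.99)]
[-0.0, -0.79, 0.3, 0, 0, np.float64(-0.99)]
[0.08, -0.79, 0.3, 0, 0, np.float64(-0.99)]
[0.16, -0.78, 0.3, 0, 0, np.float64(-0.99)]
[0.24, -0.75, 0.3, 0, 0, np.float64(-0.99)]
[0.31, -0.73, 0.3, 0, 0, np.float64(-0.99)]
[0.39, -0.69, 0.3, 0, 0, np.float64(-0.99)]
[0.46, -0.65, 0.3, 0, 0, np.float64(-0.99)]
```

Request:
jog_arm([
  [[-0.39, -0.69, 0.3, 0, 0, -0.99, 40], [-0.32, -0.72, 0.3, 0, 0, -0.99, 40], [-0.25, -0.75, 0.3, 0, 0, -0.99, 40], [-0.17, -0.77, 0.3, 0, 0, -0.99, 40], [-0.09, -0.79, 0.3, 0, 0, -0.99, 40], [0, -0.79, 0.3, 0, 0, -0.99, 40], [0.08, -0.79, 0.3, 0, 0, -0.99, 40], [0.16, -0.78, 0.3, 0, 0, -0.99, 40]],
])

```text
t: 2.95
tool_pos: [0.449, 0.1541, 0.1711]
ee_rot: [3.141, 0.0, -2.623]
force: [0.4, 0.3, -0.1]
grip_width: 0.467
gripper_force: 0.0
```

Request:
jog_arm([
  [[0.24, -0.75, 0.3, 0, 0, -0.99, 40], [0.31, -0.73, 0.3, 0, 0, -0.99, 40], [0.39, -0.69, 0.3, 0, 0, -0.99, 40], [0.46, -0.65, 0.3, 0, 0, -0.99, 40], [0, 0, 0, 0, 0, 0, 40], [0, 0, 0, 0, 0, 0, 40]],
])

```text
t: 3.7
tool_pos: [0.4655, 0.0772, 0.1415]
ee_rot: [3.142, 0.0, -2.215]
force: [0.6, -0.9, 1.1]
grip_width: 0.468
gripper_force: 0.0
```

Run:
```python
from h import *
f,s=shot('w2');print(s['t'],s['tool_pos'].round(4),s['ee_rot'].round(4),s['qpos'].round(2))
G=(0,255,0)
C=[(.465,.077,.046),(.462,-.106,.066),(.46,-.263,.036),(.421,-.341,.026)]
L=[(circ(x,y,.024,d),G) for x,y,d in C]+[(circ(x,y,0,d),(0,0,255)) for x,y,d in C]
overlay(f,s,L,'pics/w2.png')
```

```text
3.7 [0.4655 0.0772 0.1415] [ 3.1415e+00  2.0000e-04 -2.2147e+00] [ 0.11 -0.3   1.98  0.    1.47 -2.39]
```

View pics/w2.png

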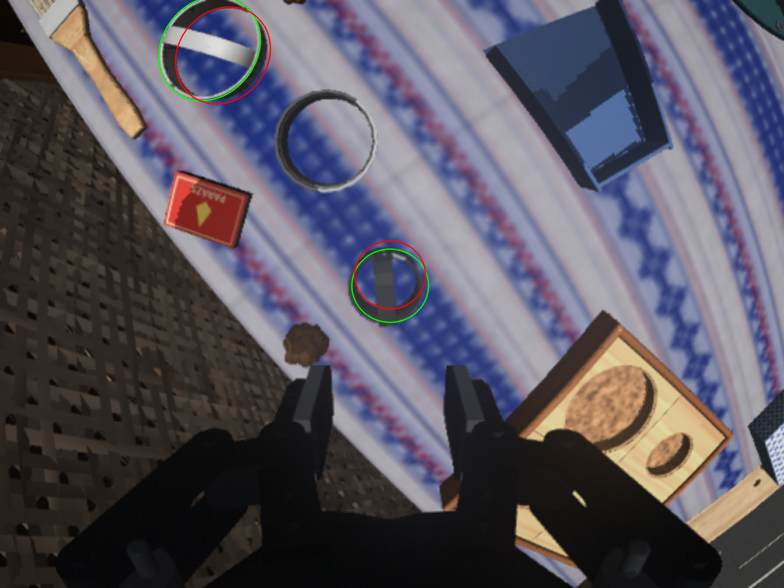

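Run:
```python
from h import *
f,s=pickle.load(open('pics/w2.pkl','rb'))
print(wun(f,s,np.array([387,285])/1.4-.5,.024),wun(f,s,np.array([[384,285],[382,254],[387,320]])/1.4-.5,.041))
im=cv2.resize(f['pixels'][165:245,230:330,::-1],None,fx=7,fy=7,interpolation=cv2.INTER_CUBIC)
cv2.imwrite('pics/w2c.png',im)
```

```text
[[0.4658463  0.07540792 0.024     ]] [[0.46397556 0.07023757 0.041     ]
 [0.45412552 0.05537753 0.041     ]
 [0.47527833 0.08804402 0.041     ]]
```

View pics/w2c.png

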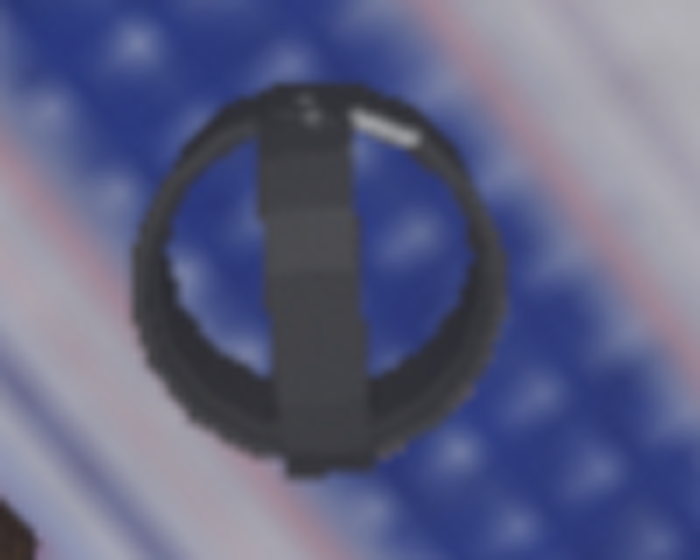

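Run:
```python
from h import *
from station import robot
s=robot.read_state();print(rows(s,0,-.0017,.027-s['tool_pos'][2]))
```

```text
[ 0.06 -0.04  4.58]
```

Request:
jog_arm([
  [[0.06, -0.04, 0.9, 0, 0, -0.67, 30], [0, 0, 0.9, 0, 0, 0, 30], [0, 0, 0.9, 0, 0, 0, 30], [0, 0, 0.9, 0, 0, 0, 30], [0, 0, 0.6, 0, 0, 0, 30], [0, 0, 0.38, 0, 0, 0, 30], [0, 0, 0, 0, 0, 0, 30], [0, 0, 0, 0, 0, 0, 30]],
])

```text
t: 4.75
tool_pos: [0.4659, 0.0747, 0.0275]
ee_rot: [-3.141, 0.001, -2.143]
force: [-0.9, -0.1, -0.2]
grip_width: 0.352
gripper_force: 0.0
```

Request:
jog_arm([
  [[0, 0, 0, 0, 0, 0, 0], [0, 0, 0, 0, 0, 0, 0], [0, 0, 0, 0, 0, 0, 0], [0, 0, 0, 0, 0, 0, 0], [0, 0, -0.5, 0, 0, 0, 0], [0, 0, -0.5, 0, 0, 0, 0], [0, 0, 0, 0, 0, 0, 0]],
], grip_force=40)

```text
t: 5.62
tool_pos: [0.4661, 0.0747, 0.0532]
ee_rot: [-3.14, 0.001, -2.143]
force: [-0.3, -0.3, -0.2]
grip_width: 0.104
gripper_force: 39.1
```

Run:
```python
from h import *
f,s=shot('w3');print(s['t'],s['tool_pos'].round(4),s['ee_rot'].round(4))
im=cv2.resize(f['pixels'][130:410,160:400,::-1],None,fx=2.1,fy=2.1,interpolation=cv2.INTER_CUBIC)
cv2.imwrite('pics/w3.png',im)
```

```text
5.625 [0.4661 0.0747 0.0532] [-3.1400e+00  1.3000e-03 -2.1431e+00]
```

View pics/w3.png

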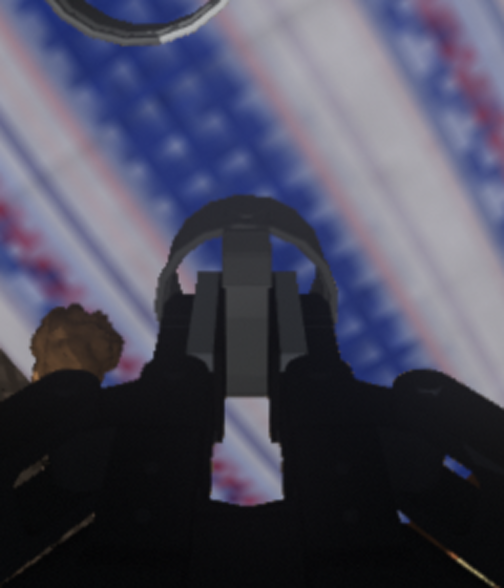

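Run:
```python
from h import *
f,s=pickle.load(open('pics/w3.pkl','rb'))
z0=s['tool_pos'][2]-.0275
p=wun(f,s,[[277.1-.5,130+195/2.1-.5]],z0)[0]
print(R.from_euler('xyz',s['ee_rot']).inv().apply(p-s['tool_pos']))
plan(s,.447,.363,.12,np.degrees(s['ee_rot'][2]),12)
```

```text
[ 0.01786265 -0.00064823  0.0274773 ]
max 0.77
[-0.77, 0.57, -0.22, 0, 0, np.float64(-0.0)]
[-0.77, 0.57, -0.22, 0, 0, np.float64(-0.0)]
[-0.77, 0.57, -0.22, 0, 0, np.float64(-0.0)]
[-0.77, 0.57, -0.22, 0, 0, np.float64(-0.0)]
[-0.77, 0.57, -0.22, 0, 0, np.float64(-0.0)]
[-0.77, 0.57, -0.22, 0, 0, np.float64(-0.0)]
[-0.77, 0.57, -0.22, 0, 0, np.float64(-0.0)]
[-0.77, 0.57, -0.22, 0, 0, np.float64(-0.0)]
[-0.77, 0.57, -0.22, 0, 0, np.float64(-0.0)]
[-0.77, 0.57, -0.22, 0, 0, np.float64(-0.0)]
[-0.77, 0.57, -0.22, 0, 0, np.float64(-0.0)]
[-0.77, 0.57, -0.22, 0, 0, np.float64(-0.0)]
```

```bash
cat >> h.py <<'E'
def held(f,s,d,path,h=.0275,ox=0,oy=0,k=3):
    x,y,z=s['tool_pos']; c,sn=np.cos(s['ee_rot'][2]),np.sin(s['ee_rot'][2])
    x,y=x+ox*c+oy*sn, y+ox*sn-oy*c
    im=cv2.resize(f['pixels'][170:350,200:360,::-1],None,fx=k,fy=k,interpolation=cv2.INTER_CUBIC)
    for zz,col in((0,(0,0,255)),(.024,(0,255,0))):
        q=wproj(f,s,circ(x,y,z-h+zz,d))-[200,170]
        cv2.polylines(im,[((q+.5)*k*8).astype(int)],False,col,1,cv2.LINE_AA,3)
    cv2.imwrite(path,im)
E
python3 - <<'E'
from h import *
f,s=pickle.load(open('pics/w3.pkl','rb'));held(f,s,.046,'pics/w3b.png')
E
```

```text
(no output)
```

View pics/w3b.png

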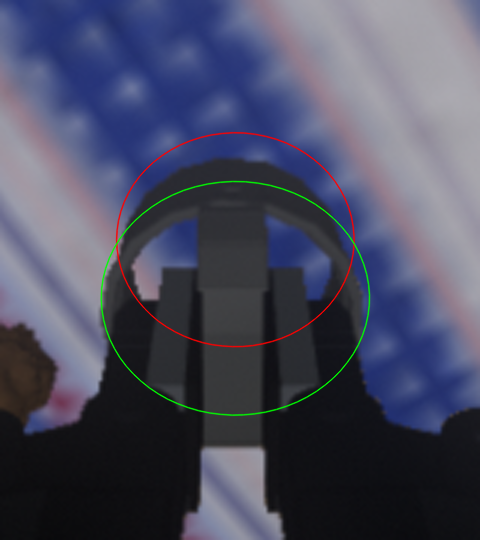

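Run:
```python
from h import *
f,s=pickle.load(open('pics/w3.pkl','rb'))
Rt=R.from_euler('xyz',s['ee_rot'])
T=np.array([[.011,.005,0],[.011,.005,-.003],[.011,-.005,0],[-.011,.005,0],[.011,.005,-.019],[-.011,.005,-.03]])
print(((wproj(f,s,Rt.apply(T)+s['tool_pos'])+.5-[200,170])*3).round())
```

```text
[[266. 257.]
 [266. 266.]
 [204. 257.]
 [264. 370.]
 [270. 315.]
 [269. 480.]]
```

Run:
```python
from h import *
f,s=pickle.load(open('pics/w3.pkl','rb'))
print(rows(s,.4454-s['tool_pos'][0],.3605-s['tool_pos'][1],.03))
```

```text
[-9.16  6.88 -1.2 ]
```

Request:
jog_arm([
  [[-0.5, 0.37, -0.6, 0, 0, 0, 0], [-0.96, 0.72, -0.6, 0, 0, 0, 0], [-0.96, 0.72, 0, 0, 0, 0, 0], [-0.96, 0.72, 0, 0, 0, 0, 0], [-0.96, 0.72, 0, 0, 0, 0, 0], [-0.96, 0.72, 0, 0, 0, 0, 0], [-0.96, 0.72, 0, 0, 0, 0, 0], [-0.96, 0.72, 0, 0, 0, 0, 0]],
])

```text
t: 6.68
tool_pos: [0.449, 0.3015, 0.0824]
ee_rot: [3.142, 0.0, -2.143]
force: [-0.2, -0.6, -0.2]
grip_width: 0.111
gripper_force: 39.1
```

Request:
jog_arm([
  [[-0.96, 0.72, 0, 0, 0, 0, 0], [-0.58, 0.44, 0, 0, 0, 0, 0], [-0.4, 0.31, 0.3, 0, 0, 0, 0], [0, 0, 0.5, 0, 0, 0, 0], [0, 0, 0, 0, 0, 0, 0], [0, 0, 0, 0, 0, 0, 0]],
])

```text
t: 7.42
tool_pos: [0.4451, 0.3597, 0.0618]
ee_rot: [3.142, -0.0, -2.144]
force: [-0.6, -0.1, 0.1]
grip_width: 0.108
gripper_force: 39.1
```

Run:
```python
from h import *
from station import imaging
f,s=shot('w4');print(s['t'],s['tool_pos'].round(4),s['ee_rot'].round(4))
g=imaging.grab_frame('side')
x,y,z=s['tool_pos'];c,sn=np.cos(s['ee_rot'][2]),np.sin(s['ee_rot'][2]);ox=-.003
x+=ox*c;y+=ox*sn
L=[(circ(x,y,z-.0275,.046),(0,0,255)),(circ(x,y,z-.0035,.046),(0,255,0)),(circ(.447,.363,.028,.055),(255,0,0))]
k=3;im=cv2.resize(f['pixels'][150:350,150:410,::-1],None,fx=k,fy=k,interpolation=cv2.INTER_CUBIC)[:,:480]
im=cv2.resize(f['pixels'][150:350,200:360,::-1],None,fx=k,fy=k,interpolation=cv2.INTER_CUBIC)
for C,col in L: cv2.polylines(im,[((wproj(f,s,C)-[200,150]+.5)*k*8).astype(int)],False,col,1,cv2.LINE_AA,3)
q=proj(g,[[x,y,z]])[0].astype(int);u0,v0=q[0]-16,q[1]-30
i2=cv2.resize(g['pixels'][v0:v0+60,u0:u0+32,::-1],None,fx=10,fy=10,interpolation=cv2.INTER_CUBIC)
for C,col in L: cv2.polylines(i2,[((proj(g,C)-[u0,v0]+.5)*80).astype(int)],False,col,1,cv2.LINE_AA,3)
cv2.imwrite('pics/w4.png',np.hstack([im,i2]))
```

```text
7.425 [0.4451 0.3597 0.0618] [ 3.1416e+00 -3.0000e-04 -2.1439e+00]
```

View pics/w4.png

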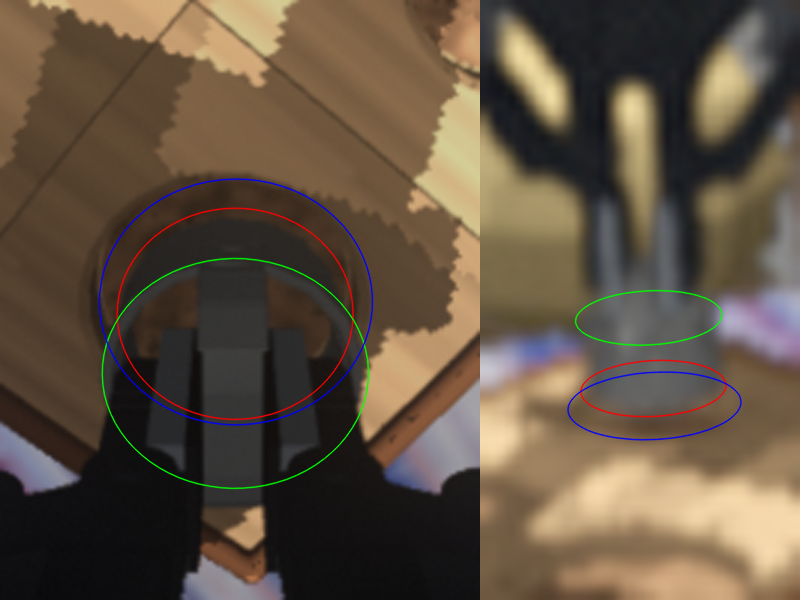

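Run:
```python
from h import *
f,s=pickle.load(open('pics/w4.pkl','rb'))
im=f['pixels'][195:275,215:345,::-1].astype(float)
im=np.clip(255*(im/130)**.6,0,255).astype(np.uint8)
im=cv2.resize(im,None,fx=6,fy=6,interpolation=cv2.INTER_CUBIC)
C=circ(.447,.363,.028,.055);cv2.polylines(im,[((wproj(f,s,C)-[215,195]+.5)*48).astype(int)],False,(255,0,0),1,cv2.LINE_AA,3)
cv2.imwrite('pics/w4b.png',im)
```

```text
(no output)
```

View pics/w4b.png

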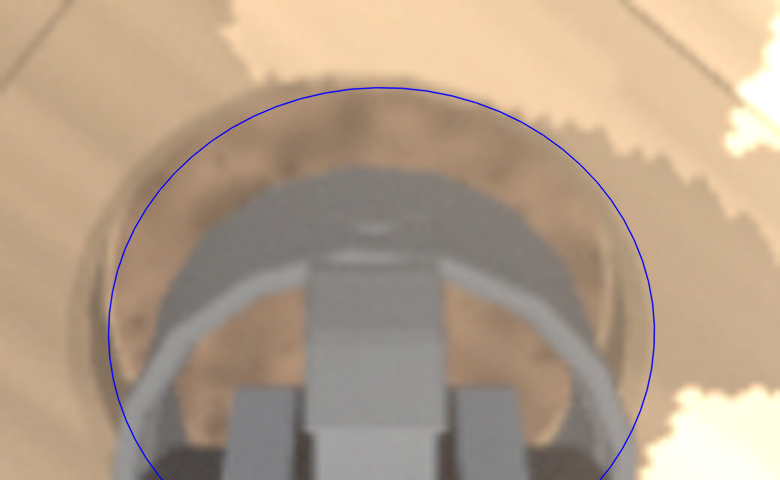

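Request:
jog_arm([
  [[0.12, -0.08, 0, 0, 0, 0, 0], [0, 0, 0.3, 0, 0, 0, 0], [0, 0, 0.3, 0, 0, 0, 0], [0, 0, 0.18, 0, 0, 0, 0], [0, 0, 0, 0, 0, 0, 0], [0, 0, 0, 0, 0, 0, 0]],
])

```text
t: 8.28
tool_pos: [0.4449, 0.3567, 0.0421]
ee_rot: [3.141, -0.0, -2.143]
force: [-0.4, -1.3, -0.4]
grip_width: 0.11
gripper_force: 39.1
```

Run:
```python
from h import *
f,s=shot('w5');print(s['t'],s['tool_pos'].round(4),s['ee_rot'].round(4),s['force'].round(1))
im=f['pixels'][180:290,210:350,::-1].astype(float)
im=np.clip(255*(im/130)**.6,0,255).astype(np.uint8)
cv2.imwrite('pics/w5.png',cv2.resize(im,None,fx=5,fy=5,interpolation=cv2.INTER_CUBIC))
```

```text
8.275 [0.4449 0.3567 0.0421] [ 3.1415e+00 -2.0000e-04 -2.1431e+00] [-0.4 -1.3 -0.4]
```

View pics/w5.png

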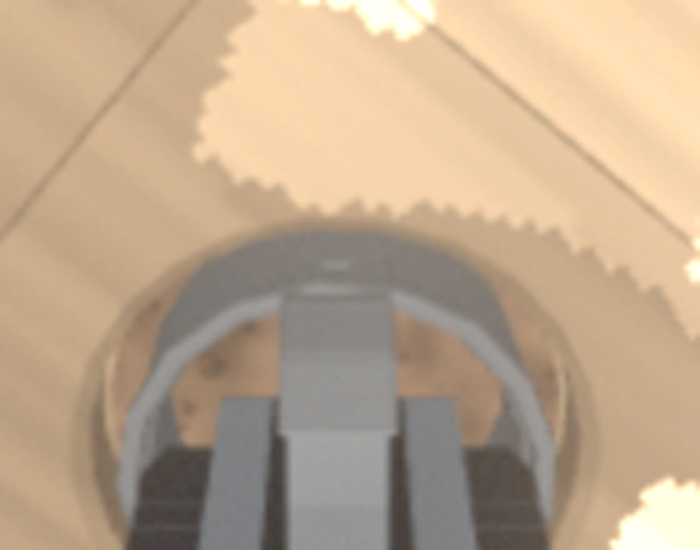

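Request:
jog_arm([
  [[0, 0, 0.02, 0, 0, 0, 30], [0, 0, 0, 0, 0, 0, 30], [0, 0, 0, 0, 0, 0, 30], [0, 0, -0.5, 0, 0, 0, 30], [0, 0, -1, 0, 0, 0, 30], [0, 0, -1, 0, 0, 0, 30], [0, 0, -1, 0, 0, 0, 30], [0, 0, 0, 0, 0, 0, 30]],
])

```text
t: 9.32
tool_pos: [0.4457, 0.3572, 0.1322]
ee_rot: [-3.14, 0.004, -2.143]
force: [0.2, 0.5, -0.5]
grip_width: 0.353
gripper_force: 0.0
```

```bash
cat >> h.py <<'E'
from scipy.optimize import differential_evolution
def fit(f,s,d,x0,psi0,z0=0,w=.007,pw=25,strap=True):
    g=cv2.GaussianBlur(f['pixels'].astype(np.float32),(0,0),.8)
    gx=cv2.Sobel(g,cv2.CV_32F,1,0);gy=cv2.Sobel(g,cv2.CV_32F,0,1)
    i=np.abs(gx)+np.abs(gy);k=i.argmax(2)[...,None]
    gx=np.take_along_axis(gx,k,2)[...,0];gy=np.take_along_axis(gy,k,2)[...,0]
    sc=np.minimum(1,60/np.maximum(np.hypot(gx,gy),1e-3));gx,gy=gx*sc,gy*sc
    T=f['tool_from_camera'];cam=R.from_euler('xyz',s['ee_rot']).apply(T[:3,3])+s['tool_pos']
    def along(P):
        q=wproj(f,s,P).astype(np.float32);t=np.gradient(q,axis=0);t/=np.linalg.norm(t,axis=1)[:,None]+1e-9
        m=q[None];a=cv2.remap(gx,m[...,0],m[...,1],1)[0];b=cv2.remap(gy,m[...,0],m[...,1],1)[0]
        return np.abs(-a*t[:,1]+b*t[:,0]).mean()
    def curves(p):
        x,y,a=p;r=d/2;o=[circ(x,y,z0+.024,d)]
        h=np.arctan2(cam[1]-y,cam[0]-x)+np.linspace(-1.2,1.2,30)
        o.append(np.c_[x+r*np.cos(h),y+r*np.sin(h),0*h+z0])
        if strap:
            t=np.linspace(-.9,.9,30);c,n=np.cos(np.radians(a)),np.sin(np.radians(a))
            for e in(-.0055,.0055):o.append(np.c_[x+t*r*c-e*n,y+t*r*n+e*c,z0+.041-.015*t*t])
        return o
    F=lambda p:-sum(along(c) for c in curves(p))
    b=[(x0[0]-w,x0[0]+w),(x0[1]-w,x0[1]+w),(psi0-pw,psi0+pw)]
    r=differential_evolution(F,b,seed=1,popsize=25,tol=1e-5)
    return r.x,-r.fun,curves(r.x)
E
python3 - <<'E'
from h import *
f,s=pickle.load(open('pics/w2.pkl','rb'))
print('46',*fit(f,s,.046,(.466,.077),55)[:2])
print('66',*fit(f,s,.066,(.463,-.106),-62)[:2])
from station import robot
s=robot.read_state();print(s['tool_pos'])
plan(s,.462,-.106,.15,118,20)
E
```

```text
46 [ 0.46881144  0.07824013 56.91949675] 200.22615
66 [  0.46205552  -0.10731455 -58.68773295] 198.90887451171875
[0.44573927 0.35724516 0.13217432]
max 0.99
[0.76, -0.53, -0.04, 0, 0, np.float64(0.99)]
[0.7, -0.61, -0.04, 0, 0, np.float64(0.99)]
[0.64, -0.67, -0.04, 0, 0, np.float64(0.99)]
[0.56, -0.74, -0.04, 0, 0, np.float64(0.99)]
[0.48, -0.79, -0.04, 0, 0, np.float64(0.99)]
[0.4, -0.84, -0.04, 0, 0, np.float64(0.99)]
[0.31, -0.87, -0.04, 0, 0, np.float64(0.99)]
[0.22, -0.9, -0.04, 0, 0, np.float64(0.99)]
[0.12, -0.92, -0.04, 0, 0, np.float64(0.99)]
[0.03, -0.93, -0.04, 0, 0, np.float64(0.99)]
[-0.07, -0.92, -0.04, 0, 0, np.float64(0.99)]
[-0.17, -0.91, -0.04, 0, 0, np.float64(0.99)]
[-0.26, -0.89, -0.04, 0, 0, np.float64(0.99)]
[-0.35, -0.86, -0.04, 0, 0, np.float64(0.99)]
[-0.44, -0.82, -0.04, 0, 0, np.float64(0.99)]
[-0.52, -0.77, -0.04, 0, 0, np.float64(0.99)]
[-0.6, -0.71, -0.04, 0, 0, np.float64(0.99)]
[-0.67, -0.64, -0.04, 0, 0, np.float64(0.99)]
[-0.73, -0.57, -0.04, 0, 0, np.float64(0.99)]
[-0.79, -0.49, -0.04, 0, 0, np.float64(0.99)]
```

```bash
cat >> h.py <<'E'
def fitwell(f,s,d,x0,w=.006,z=.028):
    g=cv2.GaussianBlur(cv2.cvtColor(f['pixels'],cv2.COLOR_RGB2HSV)[...,1].astype(np.float32),(0,0),1)
    gx=cv2.Sobel(g,cv2.CV_32F,1,0);gy=cv2.Sobel(g,cv2.CV_32F,0,1)
    def F(p):
        q=wproj(f,s,circ(p[0],p[1],z,d)).astype(np.float32);t=np.gradient(q,axis=0);t/=np.linalg.norm(t,axis=1)[:,None]+1e-9
        a=cv2.remap(gx,q[None,:,0],q[None,:,1],1)[0];b=cv2.remap(gy,q[None,:,0],q[None,:,1],1)[0]
        return -np.clip(np.abs(-a*t[:,1]+b*t[:,0]),0,80).mean()
    r=differential_evolution(F,[(x0[0]-w,x0[0]+w),(x0[1]-w,x0[1]+w)],seed=1,popsize=25);return r.x.round(4),-r.fun
E
python3 - <<'E'
from h import *
W=dict(w46=(.447,.363,.055),w26=(.474,.279,.035),w66=(.388,.251,.075),w36=(.364,.336,.045))
f,s=shot('w6')
for n,(f,s) in dict(w1=pickle.load(open('pics/w1.pkl','rb')),w6=(f,s)).items():
    for k,(x,y,d) in W.items(): print(n,k,*fitwell(f,s,d,(x,y)))
print('46 placed',*fit(f,s,.046,(.4475,.3605),57,z0=.014)[:2])
E
```

```text
w1 w46 [0.445  0.3589] 15.135716
w1 w26 [0.4749 0.2776] 12.893813
w1 w66 [0.3885 0.251 ] 25.022226333618164
w1 w36 [0.3626 0.3346] 40.280476
w6 w46 [0.4463 0.363 ] 47.94571304321289
w6 w26 [0.4743 0.2759] 22.959524
w6 w66 [0.3933 0.251 ] 27.444956
w6 w36 [0.3661 0.3371] 27.090864181518555
46 placed [ 0.44712511  0.35907454 57.15900494] 164.38699340820312
```

Request:
jog_arm([
  [[0.76, -0.53, -0.04, 0, 0, 0.99, 30], [0.7, -0.61, -0.04, 0, 0, 0.99, 30], [0.64, -0.67, -0.04, 0, 0, 0.99, 30], [0.56, -0.74, -0.04, 0, 0, 0.99, 30], [0.48, -0.79, -0.04, 0, 0, 0.99, 30], [0.4, -0.84, -0.04, 0, 0, 0.99, 30], [0.31, -0.87, -0.04, 0, 0, 0.99, 30], [0.22, -0.9, -0.04, 0, 0, 0.99, 30]],
])

```text
t: 10.38
tool_pos: [0.4512, 0.1706, 0.1364]
ee_rot: [-3.141, -0.001, -2.976]
force: [-0.4, -0.5, -0.3]
grip_width: 0.354
gripper_force: 0.0
```

Request:
jog_arm([
  [[0.12, -0.92, -0.04, 0, 0, 0.99, 30], [0.03, -0.93, -0.04, 0, 0, 0.99, 30], [-0.07, -0.92, -0.04, 0, 0, 0.99, 30], [-0.17, -0.91, -0.04, 0, 0, 0.99, 30], [-0.26, -0.89, -0.04, 0, 0, 0.99, 30], [-0.35, -0.86, -0.04, 0, 0, 0.99, 30], [-0.44, -0.82, -0.04, 0, 0, 0.99, 30], [-0.52, -0.77, -0.04, 0, 0, 0.99, 30]],
])

```text
t: 11.38
tool_pos: [0.4583, -0.0147, 0.1444]
ee_rot: [-3.141, -0.001, 2.478]
force: [0.6, 0.3, 0.1]
grip_width: 0.353
gripper_force: 0.0
```

Request:
jog_arm([
  [[-0.6, -0.71, -0.04, 0, 0, 0.99, 30], [-0.67, -0.64, -0.04, 0, 0, 0.99, 30], [-0.73, -0.57, -0.04, 0, 0, 0.99, 30], [-0.79, -0.49, -0.04, 0, 0, 0.99, 30], [0, 0, 0, 0, 0, 0, 30], [0, 0, 0, 0, 0, 0, 30]],
])

```text
t: 12.12
tool_pos: [0.4624, -0.1063, 0.1487]
ee_rot: [-3.141, -0.001, 2.068]
force: [-1.0, -0.5, -0.1]
grip_width: 0.35
gripper_force: 0.0
```

Run:
```python
from h import *
f,s=shot('w7');print(s['t'],s['tool_pos'].round(4),s['ee_rot'].round(4),s['qpos'].round(2))
r=fit(f,s,.066,(.463,-.106),120);print(r[:2]);x,y,a=r[0]
print('36',*fit(f,s,.036,(.460,-.263),180)[:2]);print('26',*fit(f,s,.026,(.421,-.341),90,pw=90)[:2])
print(rows(s,x-s['tool_pos'][0],y-s['tool_pos'][1],.027-s['tool_pos'][2]), -(a-np.degrees(s['ee_rot'][2]))/6)
```

```text
12.125 [ 0.4624 -0.1063  0.1487] [-3.1410e+00 -8.0000e-04  2.0681e+00] [-0.28 -0.3   1.96  0.    1.48 -0.78]
(array([ 4.61910574e-01, -1.07519927e-01,  1.20865852e+02]), np.float64(197.9884033203125))
36 [  0.45449939  -0.26665114 200.19371766] 43.71174621582031
26 [ 0.41535288 -0.33400717 68.46649705] 64.74794006347656
[-0.04 -0.04  4.87] -0.39561345864263825
```

Request:
jog_arm([
  [[-0.04, -0.04, 0.9, 0, 0, -0.4, 30], [0, 0, 0.95, 0, 0, 0, 30], [0, 0, 0.95, 0, 0, 0, 30], [0, 0, 0.95, 0, 0, 0, 30], [0, 0, 0.7, 0, 0, 0, 30], [0, 0, 0.42, 0, 0, 0, 30], [0, 0, 0, 0, 0, 0, 30], [0, 0, 0, 0, 0, 0, 30]],
])

```text
t: 13.18
tool_pos: [0.4626, -0.1081, 0.0283]
ee_rot: [3.141, 0.001, 2.109]
force: [-0.7, 0.1, -0.5]
grip_width: 0.348
gripper_force: 0.0
```

Request:
jog_arm([
  [[0, 0, 0, 0, 0, 0, 0], [0, 0, 0, 0, 0, 0, 0], [0, 0, 0, 0, 0, 0, 0], [0, 0, 0, 0, 0, 0, 0], [0, 0, -0.5, 0, 0, 0, 0], [0, 0, -1, 0, 0, 0, 0], [0, 0, -0.5, 0, 0, 0, 0], [0, 0, 0, 0, 0, 0, 0]],
], grip_force=40)

```text
t: 14.18
tool_pos: [0.4626, -0.1082, 0.0785]
ee_rot: [3.14, 0.001, 2.108]
force: [-1.3, -0.6, -0.9]
grip_width: 0.095
gripper_force: 39.1
```

```bash
cat >> h.py <<'E'
OFF=dict(w46=(-.5,.5,.055),w26=(.5,.5,.035),w66=(.5,-.5,.075),w36=(-.5,-.5,.045))
def wells(p):
    c,n=np.cos(p[2]),np.sin(p[2]);u=np.array([n*0+c,n]);v=np.array([-n,c])
    return {k:(*(np.array(p[:2])+.088*(a*u+b*v)),d) for k,(a,b,d) in OFF.items()}
def fittray(f,s,only=None):
    g=cv2.GaussianBlur(f['pixels'].astype(np.float32),(0,0),1)
    hs=np.log(g+8);hs=np.stack([hs[...,0]-hs[...,2],hs[...,1]-hs[...,2],.4*hs[...,1]],2)
    gx=cv2.Sobel(hs,cv2.CV_32F,1,0);gy=cv2.Sobel(hs,cv2.CV_32F,0,1)
    def F(p):
        o=0
        for k,(x,y,d) in wells(p).items():
            q=wproj(f,s,circ(x,y,.028,d)).astype(np.float32);t=np.gradient(q,axis=0);t/=np.linalg.norm(t,axis=1)[:,None]+1e-9
            a=cv2.remap(gx,q[None,:,0],q[None,:,1],1)[0];b=cv2.remap(gy,q[None,:,0],q[None,:,1],1)[0]
            o-=np.clip(np.abs(-a*t[:,1:]+b*t[:,:1]).sum(1),0,1.).mean()
        return o
    # u runs 46->26, v runs 36->46
    r=differential_evolution(F,[(.41,.426),(.299,.315),(-1.36,-1.16)],seed=1,popsize=30,tol=1e-6);return r.x,-r.fun
E
python3 - <<'E'
from h import *
for n in('w1','w6'):
    p,v=fittray(*pickle.load(open(f'pics/{n}.pkl','rb')));print(n,p.round(4),v,{k:np.round(q[:2],4) for k,q in wells(p).items()})
f,s=shot('w8');print(s['t'],s['tool_pos'].round(4),s['grip_width'],np.degrees(s['ee_rot'][2]))
r=fit(f,s,.066,s['tool_pos'][:2],np.degrees(s['ee_rot'][2]),z0=s['tool_pos'][2]-.0275,pw=6,strap=False)
print(R.from_euler('xyz',s['ee_rot']).inv().apply([*r[0][:2],s['tool_pos'][2]]-s['tool_pos']),r[1])
E
```

```text
w1 [ 0.4194  0.307  -1.2682] 2.233523368835449 {'w46': array([0.4483, 0.3621]), 'w26': array([0.4745, 0.2781]), 'w66': array([0.3905, 0.2519]), 'w36': array([0.3643, 0.3359])}
w6 [ 0.4201  0.3064 -1.2736] 2.233490467071533 {'w46': array([0.4493, 0.3614]), 'w26': array([0.475 , 0.2772]), 'w66': array([0.3909, 0.2515]), 'w36': array([0.3651, 0.3356])}
14.175 [ 0.4626 -0.1082  0.0785] 0.09478983753734156 120.80517332658351
[ 6.75047151e-04 -1.10757046e-04 -9.61163228e-07] 93.23602294921875
```

Run:
```python
from h import *
f,s=pickle.load(open('pics/w8.pkl','rb'));p=s['tool_pos']
t=rows(s,.391-p[0],.2511-p[1],0);print(t,t/15)
```

```text
[ 1.381e+01  4.900e+00 -1.000e-02] [ 9.20666667e-01  3.26666667e-01 -6.66666667e-04]
```

Request:
jog_arm([
  [[0.5, 0.18, -0.5, 0, 0, 0, 0], [0.95, 0.34, 0, 0, 0, 0, 0], [0.95, 0.34, 0, 0, 0, 0, 0], [0.95, 0.34, 0, 0, 0, 0, 0], [0.95, 0.34, 0, 0, 0, 0, 0], [0.95, 0.34, 0, 0, 0, 0, 0], [0.95, 0.34, 0, 0, 0, 0, 0], [0.95, 0.34, 0, 0, 0, 0, 0]],
])

```text
t: 15.22
tool_pos: [0.4249, 0.0796, 0.0902]
ee_rot: [-3.141, -0.0, 2.109]
force: [0.8, -0.1, 0.2]
grip_width: 0.1
gripper_force: 39.1
```

Request:
jog_arm([
  [[0.95, 0.34, 0, 0, 0, 0, 0], [0.95, 0.34, 0, 0, 0, 0, 0], [0.95, 0.34, 0, 0, 0, 0, 0], [0.95, 0.34, 0, 0, 0, 0, 0], [0.95, 0.34, 0, 0, 0, 0, 0], [0.95, 0.34, 0, 0, 0, 0, 0], [0.61, 0.21, 0.3, 0, 0, 0, 0], [0.35, 0.09, 0.6, 0, 0, 0, 0]],
])

```text
t: 16.23
tool_pos: [0.3903, 0.252, 0.067]
ee_rot: [3.141, 0.0, 2.109]
force: [0.5, -0.1, -0.1]
grip_width: 0.093
gripper_force: 39.1
```

Request:
jog_arm([
  [[0, 0, 0.3, 0, 0, 0, 0], [0, 0, 0, 0, 0, 0, 0], [0, 0, 0, 0, 0, 0, 0]],
])

```text
t: 16.6
tool_pos: [0.3909, 0.2508, 0.0603]
ee_rot: [3.141, 0.0, 2.108]
force: [-0.5, 1.0, -1.0]
grip_width: 0.096
gripper_force: 39.1
```

Run:
```python
from h import *
f,s=shot('w9');print(s['t'],s['tool_pos'].round(4))
z0=s['tool_pos'][2]-.0283
r=fit(f,s,.066,s['tool_pos'][:2],np.degrees(s['ee_rot'][2]),z0=z0,pw=6,strap=False)
im=f['pixels'][150:310,170:390,::-1].astype(float);im=np.clip(255*(im/160)**.7,0,255).astype(np.uint8)
k=3.6;im=cv2.resize(im,None,fx=k,fy=k,interpolation=cv2.INTER_CUBIC)
for C,col in [(c,(0,255,0)) for c in r[2]]+[(circ(.3907,.2517,.028,.075),(255,0,0))]:
    cv2.polylines(im,[((wproj(f,s,C)-[170,150]+.5)*k*8).astype(int)],False,col,1,cv2.LINE_AA,3)
cv2.imwrite('pics/w9.png',im)
print(r[0],R.from_euler('xyz',s['ee_rot']).inv().apply([*r[0][:2],s['tool_pos'][2]]-s['tool_pos']),r[1], rows(s,*(np.array([.3907,.2517])-r[0][:2]),.043-s['tool_pos'][2]))
```

```text
16.6 [0.3909 0.2508 0.0603]
[  0.3868277    0.2578181  126.34451769] [ 8.09632528e-03  8.12450441e-05 -7.24581685e-07] 73.56254577636719 [-0.29  0.01  0.69]
```

View pics/w9.png

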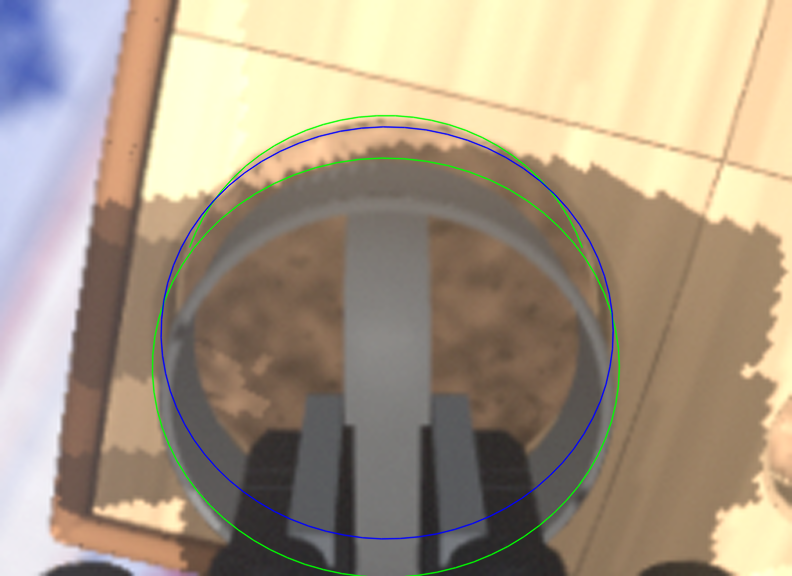

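Request:
jog_arm([
  [[0.06, 0, 0, 0, 0, 0, 0], [0, 0, 0.3, 0, 0, 0, 0], [0, 0, 0.3, 0, 0, 0, 0], [0, 0, 0.1, 0, 0, 0, 0], [0, 0, 0, 0, 0, 0, 0], [0, 0, 0, 0, 0, 0, 0]],
])

```text
t: 17.4
tool_pos: [0.3898, 0.2525, 0.0424]
ee_rot: [-3.141, -0.0, 2.108]
force: [-0.1, 0.4, -0.5]
grip_width: 0.095
gripper_force: 39.2
```

Request:
jog_arm([
  [[0, 0, 0, 0, 0, 0, 30], [0, 0, 0, 0, 0, 0, 30], [0, 0, 0, 0, 0, 0, 30], [0, 0, -0.5, 0, 0, 0, 30], [0, 0, -1, 0, 0, 0, 30], [0, 0, -1, 0, 0, 0, 30], [0, 0, -1, 0, 0, 0, 30], [0, 0, 0, 0, 0, 0, 30]],
])

```text
t: 18.4
tool_pos: [0.3906, 0.253, 0.1327]
ee_rot: [3.138, 0.0, 2.108]
force: [0.3, 1.0, 0.0]
grip_width: 0.352
gripper_force: 0.0
```

Run:
```python
from h import *
f,s=shot('w10')
print(s['t'],s['tool_pos'].round(4),fit(f,s,.066,(.3907,.2520),121,z0=.014,pw=8)[:2],fit(f,s,.066,(.3907,.2520),121,z0=.02,pw=8)[:2])
p,v=fittray(f,s);print(p,v,{k:np.round(q[:2],4) for k,q in wells(p).items()})
plan(s,.460,-.263,.15,184,22)
```

```text
18.4 [0.3906 0.253  0.1327] (array([  0.38857258,   0.2553096 , 120.7167922 ]), np.float64(196.50473022460938)) (array([  0.3885098 ,   0.25528537, 120.89547465]), np.float64(181.7432861328125))
[ 0.41921824  0.30766681 -1.26653994] 2.608822822570801 {'w46': array([0.448 , 0.3628]), 'w26': array([0.4744, 0.2789]), 'w66': array([0.3904, 0.2525]), 'w36': array([0.3641, 0.3365])}
max 0.94
[-0.87, -0.37, -0.03, 0, 0, np.float64(-0.48)]
[-0.85, -0.42, -0.03, 0, 0, np.float64(-0.48)]
[-0.83, -0.46, -0.03, 0, 0, np.float64(-0.48)]
[-0.8, -0.5, -0.03, 0, 0, np.float64(-0.48)]
[-0.78, -0.54, -0.03, 0, 0, np.float64(-0.48)]
[-0.75, -0.58, -0.03, 0, 0, np.float64(-0.48)]
[-0.72, -0.61, -0.03, 0, 0, np.float64(-0.48)]
[-0.69, -0.65, -0.03, 0, 0, np.float64(-0.48)]
[-0.66, -0.68, -0.03, 0, 0, np.float64(-0.48)]
[-0.62, -0.71, -0.03, 0, 0, np.float64(-0.48)]
[-0.58, -0.74, -0.03, 0, 0, np.float64(-0.48)]
[-0.55, -0.77, -0.03, 0, 0, np.float64(-0.48)]
[-0.51, -0.8, -0.03, 0, 0, np.float64(-0.48)]
[-0.47, -0.82, -0.03, 0, 0, np.float64(-0.48)]
[-0.42, -0.85, -0.03, 0, 0, np.float64(-0.48)]
[-0.38, -0.87, -0.03, 0, 0, np.float64(-0.48)]
[-0.34, -0.88, -0.03, 0, 0, np.float64(-0.48)]
[-0.29, -0.9, -0.03, 0, 0, np.float64(-0.48)]
[-0.25, -0.91, -0.03, 0, 0, np.float64(-0.48)]
[-0.2, -0.92, -0.03, 0, 0, np.float64(-0.48)]
[-0.15, -0.93, -0.03, 0, 0, np.float64(-0.48)]
[-0.11, -0.94, -0.03, 0, 0, np.float64(-0.48)]
```

Request:
jog_arm([
  [[-0.87, -0.37, -0.03, 0, 0, -0.48, 30], [-0.85, -0.42, -0.03, 0, 0, -0.48, 30], [-0.83, -0.46, -0.03, 0, 0, -0.48, 30], [-0.8, -0.5, -0.03, 0, 0, -0.48, 30], [-0.78, -0.54, -0.03, 0, 0, -0.48, 30], [-0.75, -0.58, -0.03, 0, 0, -0.48, 30], [-0.72, -0.61, -0.03, 0, 0, -0.48, 30], [-0.69, -0.65, -0.03, 0, 0, -0.48, 30]],
])

```text
t: 19.45
tool_pos: [0.4145, 0.064, 0.1352]
ee_rot: [-3.141, -0.001, 2.512]
force: [0.4, 0.5, 0.2]
grip_width: 0.35
gripper_force: 0.0
```

Request:
jog_arm([
  [[-0.66, -0.68, -0.03, 0, 0, -0.48, 30], [-0.62, -0.71, -0.03, 0, 0, -0.48, 30], [-0.58, -0.74, -0.03, 0, 0, -0.48, 30], [-0.55, -0.77, -0.03, 0, 0, -0.48, 30], [-0.51, -0.8, -0.03, 0, 0, -0.48, 30], [-0.47, -0.82, -0.03, 0, 0, -0.48, 30], [-0.42, -0.85, -0.03, 0, 0, -0.48, 30], [-0.38, -0.87, -0.03, 0, 0, -0.48, 30]],
])

```text
t: 20.45
tool_pos: [0.4403, -0.1233, 0.1411]
ee_rot: [3.141, -0.001, 2.914]
force: [-0.5, -0.2, -0.3]
grip_width: 0.353
gripper_force: 0.0
```

Request:
jog_arm([
  [[-0.34, -0.88, -0.03, 0, 0, -0.48, 30], [-0.29, -0.9, -0.03, 0, 0, -0.48, 30], [-0.25, -0.91, -0.03, 0, 0, -0.48, 30], [-0.2, -0.92, -0.03, 0, 0, -0.48, 30], [-0.15, -0.93, -0.03, 0, 0, -0.48, 30], [-0.11, -0.94, -0.03, 0, 0, -0.48, 30], [0, 0, 0, 0, 0, 0, 30], [0, 0, 0, 0, 0, 0, 30]],
])

```text
t: 21.45
tool_pos: [0.4596, -0.2623, 0.1459]
ee_rot: [3.141, -0.001, -3.07]
force: [-0.5, 0.1, -0.2]
grip_width: 0.353
gripper_force: 0.0
```

Run:
```python
from h import *
f,s=shot('w11');print(s['t'],s['tool_pos'].round(4),s['ee_rot'].round(4),s['qpos'].round(2))
for b in (184,150,218):
    r=fit(f,s,.036,(.461,-.263),b);print(r[:2])
for b in (30,90,150):
    print('26',*fit(f,s,.026,(.421,-.342),b,pw=30)[:2])
```

```text
21.45 [ 0.4596 -0.2623  0.1459] [ 3.1408e+00 -8.0000e-04 -3.0698e+00] [-0.57 -0.17  1.86  0.    1.45 -2.21]
(array([  0.45782746,  -0.26123246, 190.89601272]), np.float64(197.15249633789062))
(array([  0.46780349,  -0.26017352, 125.01147947]), np.float64(175.18707275390625))
(array([  0.46477638,  -0.26346901, 230.03242352]), np.float64(185.59222412109375))
26 [ 0.42109927 -0.34441503 51.51499669] 198.21389770507812
26 [  0.42108437  -0.34487202 119.13227198] 188.97579956054688
26 [  0.42111476  -0.34486744 120.03296255] 188.86534118652344
```

Run:
```python
from h import *
f,s=pickle.load(open('pics/w11.pkl','rb'));o=[]
for d,x0,b,pw in((.036,(.461,-.263),184,25),(.026,(.421,-.342),60,40)):
    r=fit(f,s,d,x0,b,pw=pw);q=wproj(f,s,[[*r[0][:2],.02]])[0].astype(int)-[33,37]
    k=6;im=cv2.resize(f['pixels'][q[1]:q[1]+75,q[0]:q[0]+66,::-1],None,fx=k,fy=k,interpolation=cv2.INTER_CUBIC)
    for C in r[2]: cv2.polylines(im,[((wproj(f,s,C)-q+.5)*k*8).astype(int)],False,(0,255,0),1,cv2.LINE_AA,3)
    print(q,r[0]);o.append(im)
cv2.imwrite('pics/w11.png',np.hstack(o))
```

```text
[245 162] [  0.45782746  -0.26123246 190.89601272]
[151 115] [ 0.4211026  -0.34442453 52.05328377]
```

View pics/w11.png

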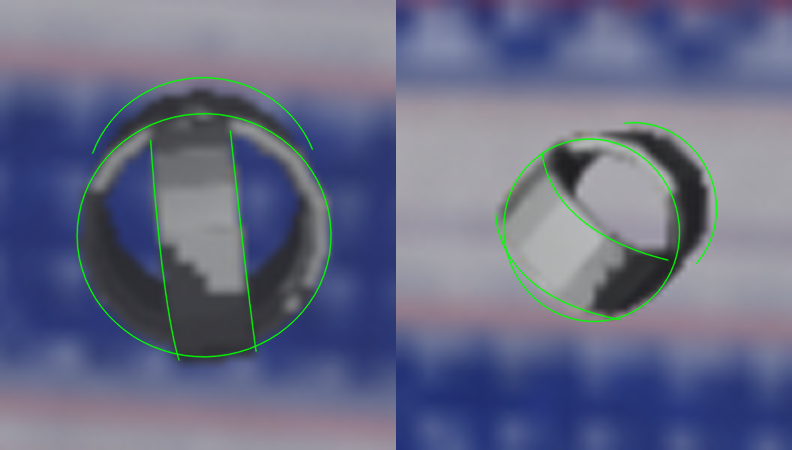

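Run:
```python
from h import *
f,s=pickle.load(open('pics/w11.pkl','rb'));p=s['tool_pos']
print(rows(s,.4582-p[0],-.2615-p[1],.0275-p[2]),-(190.-360-np.degrees(s['ee_rot'][2]))/6)
```

```text
[0.05 0.03 4.74] -0.9814850014532936
```

Request:
jog_arm([
  [[0.05, 0.03, 0.9, 0, 0, -0.98, 30], [0, 0, 0.95, 0, 0, 0, 30], [0, 0, 0.95, 0, 0, 0, 30], [0, 0, 0.9, 0, 0, 0, 30], [0, 0, 0.65, 0, 0, 0, 30], [0, 0, 0.4, 0, 0, 0, 30], [0, 0, 0, 0, 0, 0, 30], [0, 0, 0, 0, 0, 0, 30]],
])

```text
t: 22.5
tool_pos: [0.459, -0.2624, 0.0286]
ee_rot: [-3.141, 0.001, -2.966]
force: [-0.3, 0.8, 0.1]
grip_width: 0.347
gripper_force: 0.0
```

Request:
jog_arm([
  [[0, 0, 0, 0, 0, 0, 0], [0, 0, 0, 0, 0, 0, 0], [0, 0, 0, 0, 0, 0, 0], [0, 0, 0, 0, 0, 0, 0], [0, 0, -0.5, 0, 0, 0, 0], [0, 0, -1, 0, 0, 0, 0], [0, 0, -0.9, 0, 0, 0, 0], [0, 0, 0, 0, 0, 0, 0]],
], grip_force=40)

```text
t: 23.5
tool_pos: [0.4593, -0.2627, 0.0899]
ee_rot: [-3.139, 0.002, -2.966]
force: [0.8, -0.2, -0.7]
grip_width: 0.107
gripper_force: 39.1
```

Run:
```python
from h import *
f,s=shot('w12');print(s['t'],s['tool_pos'].round(4),s['grip_width'],np.degrees(s['ee_rot'][2]))
r=fit(f,s,.036,s['tool_pos'][:2],np.degrees(s['ee_rot'][2]),z0=s['tool_pos'][2]-.0278,pw=6,strap=False)
o=R.from_euler('xyz',s['ee_rot']).inv().apply([*r[0][:2],s['tool_pos'][2]]-s['tool_pos']);print(o,r[1])
f2,s2=pickle.load(open('pics/w3.pkl','rb'));r=fit(f2,s2,.046,s2['tool_pos'][:2],0,z0=s2['tool_pos'][2]-.0275,strap=False)
print('46 held',R.from_euler('xyz',s2['ee_rot']).inv().apply([*r[0][:2],s2['tool_pos'][2]]-s2['tool_pos']))
p=s['tool_pos'];print(rows(s,.3643-p[0],.3362-p[1],0))
```

```text
23.5 [ 0.4593 -0.2627  0.0899] 0.10694426986590351 -169.95456461881807
[-1.62658128e-03  9.96464127e-04  1.50581322e-06] 83.08012390136719
46 held [-5.91650263e-03 -5.43927494e-04  8.76229348e-06]
[-0.44 24.25 -0.05]
```

Request:
jog_arm([
  [[0, 0.5, -0.6, 0, 0, 0, 0], [-0.02, 1, -0.4, 0, 0, 0, 0], [-0.02, 1, 0, 0, 0, 0, 0], [-0.02, 1, 0, 0, 0, 0, 0], [-0.02, 1, 0, 0, 0, 0, 0], [-0.02, 1, 0, 0, 0, 0, 0], [-0.02, 1, 0, 0, 0, 0, 0], [-0.02, 1, 0, 0, 0, 0, 0]],
])

```text
t: 24.55
tool_pos: [0.4287, -0.0756, 0.1129]
ee_rot: [3.141, -0.0, -2.966]
force: [0.6, -0.8, -0.8]
grip_width: 0.107
gripper_force: 39.1
```

Request:
jog_arm([
  [[-0.02, 1, 0, 0, 0, 0, 0], [-0.02, 1, 0, 0, 0, 0, 0], [-0.02, 1, 0, 0, 0, 0, 0], [-0.02, 1, 0, 0, 0, 0, 0], [-0.02, 1, 0, 0, 0, 0, 0], [-0.02, 1, 0, 0, 0, 0, 0], [-0.02, 1, 0, 0, 0, 0, 0], [-0.02, 1, 0, 0, 0, 0, 0]],
])

```text
t: 25.55
tool_pos: [0.3975, 0.1217, 0.1129]
ee_rot: [3.142, -0.0, -2.966]
force: [-0.1, -0.6, -0.6]
grip_width: 0.105
gripper_force: 39.1
```

Request:
jog_arm([
  [[-0.02, 1, 0, 0, 0, 0, 0], [-0.02, 1, 0, 0, 0, 0, 0], [-0.02, 1, 0, 0, 0, 0, 0], [-0.02, 1, 0, 0, 0, 0, 0], [-0.01, 1, 0, 0, 0, 0, 0], [0, 1, 0, 0, 0, 0, 0], [0, 1, 0, 0, 0, 0, 0], [0, 1, 0, 0, 0, 0, 0]],
])

```text
t: 26.55
tool_pos: [0.3647, 0.3188, 0.1129]
ee_rot: [-3.141, -0.001, -2.966]
force: [-0.4, 0.2, -0.1]
grip_width: 0.107
gripper_force: 39.1
```

Request:
jog_arm([
  [[0, 0.6, 0, 0, 0, 0, 0], [0, 0.15, 0.5, 0, 0, 0, 0], [0, 0, 0.8, 0, 0, 0, 0], [0, 0, 0.5, 0, 0, 0, 0], [0, 0, 0, 0, 0, 0, 0], [0, 0, 0, 0, 0, 0, 0]],
])

```text
t: 27.3
tool_pos: [0.3627, 0.3363, 0.0681]
ee_rot: [3.141, 0.0, -2.967]
force: [1.1, -0.7, -0.7]
grip_width: 0.108
gripper_force: 39.1
```

```bash
cat >> h.py <<'E'
def view(name,wx,wy,wd,d,h):
    f,s=shot(name);p=s['tool_pos'];print(s['t'],p.round(4),s['force'].round(1),'to go',rows(s,wx-p[0],wy-p[1],0))
    k=4;u0,v0=205,170
    im=f['pixels'][v0:v0+115,u0:u0+145,::-1].astype(float);im=np.clip(255*(im/140)**.7,0,255).astype(np.uint8)
    im=cv2.resize(im,None,fx=k,fy=k,interpolation=cv2.INTER_CUBIC)
    for C,col in((circ(p[0],p[1],p[2]-h,d),(0,0,255)),(circ(p[0],p[1],p[2]-h+.024,d),(0,255,0)),(circ(wx,wy,.028,wd),(255,0,0))):
        q=(wproj(f,s,C)-[u0,v0]+.5)*k;print(col,q.min(0).round(),q.max(0).round())
        cv2.polylines(im,[(q*8).astype(int)],False,col,1,cv2.LINE_AA,3)
    cv2.imwrite(f'pics/{name}.png',im)
E
python3 - <<'E'
from h import *
view('w13',.3644,.336,.045,.036,.0286)
f,s=pickle.load(open('pics/w13.pkl','rb'));p,v=fittray(f,s);print(p,v,wells(p)['w36'])
print(fitwell(f,s,.045,(.3644,.336),w=.004))
# columns along image centre: brightness profile
im=f['pixels'].astype(int)
c=277;print([(r,*im[r,c-14]) for r in range(178,232,2)])
E
```

```text
27.3 [0.3627 0.3363 0.0681] [ 1.1 -0.7 -0.7] to go [-0.06 -0.02  0.  ]
(0, 0, 255) [168. 206.] [414. 429.]
(0, 255, 0) [152. 274.] [431. 517.]
(255, 0, 0) [142. 161.] [433. 426.]
[ 0.41873625  0.30739564 -1.25291762] 1.5987446308135986 (np.float64(0.36318832885484426), np.float64(0.335438966386033), 0.045)
(array([0.3684, 0.3328]), np.float32(21.331179))
[(178, np.int64(108), np.int64(84), np.int64(62)), (180, np.int64(108), np.int64(84), np.int64(62)), (182, np.int64(108), np.int64(84), np.int64(61)), (184, np.int64(112), np.int64(86), np.int64(63)), (186, np.int64(117), np.int64(91), np.int64(66)), (188, np.int64(118), np.int64(92), np.int64(67)), (190, np.int64(117), np.int64(92), np.int64(66)), (192, np.int64(121), np.int64(94), np.int64(68)), (194, np.int64(124), np.int64(96), np.int64(69)), (196, np.int64(125), np.int64(97), np.int64(69)), (198, np.int64(125), np.int64(97), np.int64(69)), (200, np.int64(123), np.int64(95), np.int64(68)), (202, np.int64(123), np.int64(96), np.int64(68)), (204, np.int64(124), np.int64(97), np.int64(69)), (206, np.int64(124), np.int64(96), np.int64(68)), (208, np.int64(120), np.int64(93), np.int64(66)), (210, np.int64(76), np.int64(59), np.int64(42)), (212, np.int64(69), np.int64(51), np.int64(37)), (214, np.int64(70), np.int64(50), np.int64(36)), (216, np.int64(69), np.int64(50), np.int64(36)), (218, np.int64(68), np.int64(49), np.int64(35)), (220, np.int64(69), np.int64(50), np.int64(35)), (222, np.int64(77), np.int64(56), np.int64(40)), (224, np.int64(79), np.int64(58), np.int64(41)), (226, np.int64(73), np.int64(53), np.int64(38)), (228, np.int64(49), np.int64(42), np.int64(36)), (230, np.int64(42), np.int64(38), np.int64(35))]
```

Run:
```python
from h import *
f,s=pickle.load(open('pics/w13.pkl','rb'));im=f['pixels'].astype(int)
for r in(236,242):
    print(r,[(c,int(im[r,c].sum()),int(im[r,c,0]-im[r,c,2])) for c in list(range(228,256,1))]);print([(c,int(im[r,c].sum()),int(im[r,c,0]-im[r,c,2])) for c in range(298,330)])
```

```text
236 [(228, 209, 41), (229, 205, 41), (230, 208, 41), (231, 208, 41), (232, 208, 41), (233, 208, 41), (234, 205, 41), (235, 208, 41), (236, 208, 41), (237, 196, 39), (238, 174, 34), (239, 172, 33), (240, 160, 31), (241, 138, 28), (242, 162, 32), (243, 187, 37), (244, 151, 32), (245, 152, 33), (246, 156, 34), (247, 148, 32), (248, 139, 30), (249, 128, 28), (250, 117, 25), (251, 108, 23), (252, 102, 21), (253, 95, 18), (254, 100, 15), (255, 108, 10)]
[(298, 121, 7), (299, 122, 7), (300, 121, 7), (301, 121, 7), (302, 119, 8), (303, 119, 8), (304, 128, 16), (305, 133, 24), (306, 137, 28), (307, 142, 28), (308, 161, 32), (309, 180, 35), (310, 158, 30), (311, 158, 29), (312, 171, 32), (313, 173, 32), (314, 183, 34), (315, 198, 38), (316, 201, 38), (317, 202, 39), (318, 203, 38), (319, 203, 38), (320, 203, 38), (321, 204, 37), (322, 204, 37), (323, 203, 38), (324, 202, 37), (325, 202, 37), (326, 202, 37), (327, 201, 37), (328, 204, 37), (329, 203, 36)]
242 [(228, 203, 40), (229, 203, 39), (230, 205, 41), (231, 203, 40), (232, 201, 40), (233, 201, 40), (234, 201, 40), (235, 200, 39), (236, 194, 38), (237, 174, 34), (238, 170, 34), (239, 162, 32), (240, 137, 26), (241, 116, 23), (242, 131, 25), (243, 170, 34), (244, 184, 37), (245, 152, 33), (246, 141, 30), (247, 129, 27), (248, 118, 24), (249, 112, 23), (250, 109, 22), (251, 102, 19), (252, 104, 12), (253, 102, 6), (254, 106, 5), (255, 108, 6)]
[(298, 134, 6), (299, 124, 7), (300, 117, 6), (301, 118, 7), (302, 115, 7), (303, 114, 8), (304, 117, 6), (305, 116, 7), (306, 116, 10), (307, 137, 22), (308, 162, 31), (309, 148, 27), (310, 119, 22), (311, 130, 23), (312, 153, 28), (313, 166, 31), (314, 173, 32), (315, 185, 34), (316, 198, 37), (317, 203, 38), (318, 203, 38), (319, 206, 38), (320, 208, 39), (321, 209, 40), (322, 211, 39), (323, 214, 39), (324, 214, 39), (325, 215, 40), (326, 216, 41), (327, 218, 40), (328, 220, 41), (329, 221, 40)]
```

Request:
jog_arm([
  [[-0.01, -0.08, 0, 0, 0, 0, 0], [0, 0, 0.3, 0, 0, 0, 0], [0, 0, 0.3, 0, 0, 0, 0], [0, 0, 0.3, 0, 0, 0, 0], [0, 0, 0.1, 0, 0, 0, 0], [0, 0, 0, 0, 0, 0, 0], [0, 0, 0, 0, 0, 0, 0]],
])

```text
t: 28.22
tool_pos: [0.3631, 0.3345, 0.0428]
ee_rot: [-3.142, 0.0, -2.966]
force: [0.4, 0.1, 0.3]
grip_width: 0.107
gripper_force: 39.1
```

Request:
jog_arm([
  [[0, 0, 0, 0, 0, 0, 30], [0, 0, 0, 0, 0, 0, 30], [0, 0, 0, 0, 0, 0, 30], [0, 0, -0.5, 0, 0, 0, 30], [0, 0, -1, 0, 0, 0, 30], [0, 0, -1, 0, 0, 0, 30], [0, 0, -1, 0, 0, 0, 30], [0, 0, 0, 0, 0, 0, 30]],
])

```text
t: 29.22
tool_pos: [0.3638, 0.3351, 0.133]
ee_rot: [3.14, 0.003, -2.966]
force: [-0.3, 0.9, 0.0]
grip_width: 0.351
gripper_force: 0.0
```

Run:
```python
from h import *
f,s=shot('w14')
print(s['t'],s['tool_pos'].round(4),[fit(f,s,.036,(.3644,.335),190,z0=z,pw=8)[:2] for z in(.014,.02,.026)])
p,v=fittray(f,s);print(p,v,{k:np.round(q[:2],4) for k,q in wells(p).items()})
plan(s,.421,-.3435,.14,52,28)
```

```text
29.225 [0.3638 0.3351 0.133 ] [(array([  0.36193784,   0.33520817, 190.08555083]), np.float64(153.2406005859375)), (array([  0.36136566,   0.33509145, 187.7575887 ]), np.float64(147.16314697265625)), (array([  0.35932151,   0.33498475, 189.68182104]), np.float64(143.9700927734375))]
[ 0.41867711  0.30663447 -1.26916835] 2.598876714706421 {'w46': array([0.4476, 0.3617]), 'w26': array([0.4738, 0.2777]), 'w66': array([0.3897, 0.2515]), 'w36': array([0.3636, 0.3356])}
max 0.97
[0.09, -0.97, -0.01, 0, 0, np.float64(0.82)]
[0.0, -0.97, -0.01, 0, 0, np.float64(0.82)]
[-0.08, -0.97, -0.01, 0, 0, np.float64(0.82)]
[-0.16, -0.96, -0.01, 0, 0, np.float64(0.82)]
[-0.24, -0.94, -0.01, 0, 0, np.float64(0.82)]
[-0.32, -0.92, -0.01, 0, 0, np.float64(0.82)]
[-0.4, -0.89, -0.01, 0, 0, np.float64(0.82)]
[-0.48, -0.85, -0.01, 0, 0, np.float64(0.82)]
[-0.55, -0.8, -0.01, 0, 0, np.float64(0.82)]
[-0.61, -0.75, -0.01, 0, 0, np.float64(0.82)]
[-0.68, -0.7, -0.01, 0, 0, np.float64(0.82)]
[-0.73, -0.64, -0.01, 0, 0, np.float64(0.82)]
[-0.79, -0.57, -0.01, 0, 0, np.float64(0.82)]
[-0.83, -0.5, -0.01, 0, 0, np.float64(0.82)]
[-0.87, -0.43, -0.01, 0, 0, np.float64(0.82)]
[-0.91, -0.35, -0.01, 0, 0, np.float64(0.82)]
[-0.93, -0.27, -0.01, 0, 0, np.float64(0.82)]
[-0.95, -0.19, -0.01, 0, 0, np.float64(0.82)]
[-0.97, -0.11, -0.01, 0, 0, np.float64(0.82)]
[-0.97, -0.03, -0.01, 0, 0, np.float64(0.82)]
[-0.97, 0.06, -0.01, 0, 0, np.float64(0.82)]
[-0.96, 0.14, -0.01, 0, 0, np.float64(0.82)]
[-0.95, 0.22, -0.01, 0, 0, np.float64(0.82)]
[-0.92, 0.3, -0.01, 0, 0, np.float64(0.82)]
[-0.89, 0.38, -0.01, 0, 0, np.float64(0.82)]
[-0.86, 0.46, -0.01, 0, 0, np.float64(0.82)]
[-0.82, 0.53, -0.01, 0, 0, np.float64(0.82)]
[-0.77, 0.6, -0.01, 0, 0, np.float64(0.82)]
```

Request:
jog_arm([
  [[0.09, -0.97, -0.01, 0, 0, 0.82, 30], [0, -0.97, -0.01, 0, 0, 0.82, 30], [-0.08, -0.97, -0.01, 0, 0, 0.82, 30], [-0.16, -0.96, -0.01, 0, 0, 0.82, 30], [-0.24, -0.94, -0.01, 0, 0, 0.82, 30], [-0.32, -0.92, -0.01, 0, 0, 0.82, 30], [-0.4, -0.89, -0.01, 0, 0, 0.82, 30], [-0.48, -0.85, -0.01, 0, 0, 0.82, 30]],
])

```text
t: 30.28
tool_pos: [0.379, 0.1397, 0.1314]
ee_rot: [-3.141, -0.001, 2.627]
force: [0.4, 0.1, -0.3]
grip_width: 0.353
gripper_force: 0.0
```

Request:
jog_arm([
  [[-0.55, -0.8, -0.01, 0, 0, 0.82, 30], [-0.61, -0.75, -0.01, 0, 0, 0.82, 30], [-0.68, -0.7, -0.01, 0, 0, 0.82, 30], [-0.73, -0.64, -0.01, 0, 0, 0.82, 30], [-0.79, -0.57, -0.01, 0, 0, 0.82, 30], [-0.83, -0.5, -0.01, 0, 0, 0.82, 30], [-0.87, -0.43, -0.01, 0, 0, 0.82, 30], [-0.91, -0.35, -0.01, 0, 0, 0.82, 30]],
])

```text
t: 31.28
tool_pos: [0.396, -0.0538, 0.1334]
ee_rot: [-3.141, -0.001, 1.94]
force: [0.5, 0.5, 1.5]
grip_width: 0.351
gripper_force: 0.0
```

Request:
jog_arm([
  [[-0.93, -0.27, -0.01, 0, 0, 0.82, 30], [-0.95, -0.19, -0.01, 0, 0, 0.82, 30], [-0.97, -0.11, -0.01, 0, 0, 0.82, 30], [-0.97, -0.03, -0.01, 0, 0, 0.82, 30], [-0.97, 0.06, -0.01, 0, 0, 0.82, 30], [-0.96, 0.14, -0.01, 0, 0, 0.82, 30], [-0.95, 0.22, -0.01, 0, 0, 0.82, 30], [-0.92, 0.3, -0.01, 0, 0, 0.82, 30]],
])

```text
t: 32.28
tool_pos: [0.413, -0.2471, 0.1353]
ee_rot: [-3.14, -0.0, 1.253]
force: [0.4, -0.2, -0.1]
grip_width: 0.352
gripper_force: 0.0
```

Request:
jog_arm([
  [[-0.89, 0.38, -0.01, 0, 0, 0.82, 30], [-0.86, 0.46, -0.01, 0, 0, 0.82, 30], [-0.82, 0.53, -0.01, 0, 0, 0.82, 30], [-0.77, 0.6, -0.01, 0, 0, 0.82, 30], [0, 0, 0, 0, 0, 0, 30], [0, 0, 0, 0, 0, 0, 30]],
])

```text
t: 33.02
tool_pos: [0.4217, -0.343, 0.1366]
ee_rot: [-3.14, -0.0, 0.914]
force: [-0.3, -0.4, -0.4]
grip_width: 0.345
gripper_force: 0.0
```

Run:
```python
from h import *
f,s=shot('w15');print(s['t'],s['tool_pos'].round(4),s['ee_rot'].round(4),s['qpos'].round(2))
for b in (20,60,100):
    r=fit(f,s,.026,(.421,-.343),b);print(r[:2])
x,y,a=fit(f,s,.026,(.421,-.343),52)[0];p=s['tool_pos']
print(rows(s,x-p[0],y-p[1],.028-p[2]),-(a-np.degrees(s['ee_rot'][2]))/6)
```

```text
33.025 [ 0.4217 -0.343   0.1366] [-3.1404e+00 -2.0000e-04  9.1370e-01] [-0.73 -0.13  1.84  0.    1.43 -0.07]
(array([ 0.41952338, -0.34433616, 44.99724788]), np.float64(189.90472412109375))
(array([ 0.41967612, -0.34441765, 50.36324768]), np.float64(191.95462036132812))
(array([  0.41907079,  -0.34461062, 100.9045093 ]), np.float64(181.1556854248047))
[-0.1  -0.02  4.34] 0.3553652784879304
```

Request:
jog_arm([
  [[-0.08, -0.02, 0.9, 0, 0, 0.25, 30], [0, 0, 0.95, 0, 0, 0, 30], [0, 0, 0.9, 0, 0, 0, 30], [0, 0, 0.7, 0, 0, 0, 30], [0, 0, 0.5, 0, 0, 0, 30], [0, 0, 0.38, 0, 0, 0, 30], [0, 0, 0, 0, 0, 0, 30], [0, 0, 0, 0, 0, 0, 30]],
])

```text
t: 34.08
tool_pos: [0.4206, -0.345, 0.0297]
ee_rot: [3.141, 0.0, 0.886]
force: [0.6, -0.5, -1.2]
grip_width: 0.351
gripper_force: 0.0
```

Request:
jog_arm([
  [[0, 0, 0, 0, 0, 0, 0], [0, 0, 0, 0, 0, 0, 0], [0, 0, 0, 0, 0, 0, 0], [0, 0, 0, 0, 0, 0, 0], [0, 0, -0.5, 0, 0, 0, 0], [0, 0, -1, 0, 0, 0, 0], [0, 0, -0.9, 0, 0, 0, 0], [0, 0, 0, 0, 0, 0, 0]],
], grip_force=40)

```text
t: 35.08
tool_pos: [0.421, -0.3453, 0.0911]
ee_rot: [3.139, 0.0, 0.886]
force: [0.6, -0.2, -0.4]
grip_width: 0.109
gripper_force: 39.0
```

Run:
```python
from h import *
f,s=shot('w16');print(s['t'],s['tool_pos'].round(4),s['grip_width'],np.degrees(s['ee_rot'][2]))
r=fit(f,s,.026,s['tool_pos'][:2],np.degrees(s['ee_rot'][2]),z0=s['tool_pos'][2]-.0285,pw=6,w=.005)
o=R.from_euler('xyz',s['ee_rot']).inv().apply([*r[0][:2],s['tool_pos'][2]]-s['tool_pos']);print(o,r[1])
p=s['tool_pos'];print(rows(s,.4742-p[0],.2778-p[1],0),rows(s,.4742-p[0],.2778-p[1],0)/26)
```

```text
35.075 [ 0.421  -0.3453  0.0911] 0.1093954069257664 50.78642452669827
[-9.34631186e-04 -1.30079926e-03 -3.73563201e-06] 168.5281982421875
[ 20.66 -14.11  -0.04] [ 0.79461538 -0.54269231 -0.00153846]
```

Request:
jog_arm([
  [[0.4, -0.27, -0.6, 0, 0, 0, 0], [0.8, -0.55, -0.3, 0, 0, 0, 0], [0.8, -0.55, 0, 0, 0, 0, 0], [0.8, -0.55, 0, 0, 0, 0, 0], [0.8, -0.55, 0, 0, 0, 0, 0], [0.8, -0.55, 0, 0, 0, 0, 0], [0.8, -0.55, 0, 0, 0, 0, 0], [0.8, -0.55, 0, 0, 0, 0, 0]],
])

```text
t: 36.12
tool_pos: [0.4351, -0.1613, 0.1117]
ee_rot: [3.142, -0.0, 0.887]
force: [-0.3, 0.8, 0.2]
grip_width: 0.112
gripper_force: 39.0
```

Request:
jog_arm([
  [[0.8, -0.55, 0, 0, 0, 0, 0], [0.8, -0.55, 0, 0, 0, 0, 0], [0.8, -0.55, 0, 0, 0, 0, 0], [0.8, -0.55, 0, 0, 0, 0, 0], [0.8, -0.55, 0, 0, 0, 0, 0], [0.8, -0.55, 0, 0, 0, 0, 0], [0.8, -0.55, 0, 0, 0, 0, 0], [0.8, -0.55, 0, 0, 0, 0, 0]],
])

```text
t: 37.12
tool_pos: [0.4505, 0.032, 0.1117]
ee_rot: [-3.142, -0.0, 0.887]
force: [0.3, -0.2, -1.1]
grip_width: 0.11
gripper_force: 39.0
```

Request:
jog_arm([
  [[0.8, -0.55, 0, 0, 0, 0, 0], [0.8, -0.55, 0, 0, 0, 0, 0], [0.8, -0.55, 0, 0, 0, 0, 0], [0.8, -0.55, 0, 0, 0, 0, 0], [0.8, -0.55, 0, 0, 0, 0, 0], [0.8, -0.55, 0, 0, 0, 0, 0], [0.8, -0.55, 0, 0, 0, 0, 0], [0.8, -0.55, 0, 0, 0, 0, 0]],
])

```text
t: 38.12
tool_pos: [0.466, 0.2252, 0.1118]
ee_rot: [-3.141, -0.0, 0.887]
force: [-0.2, -0.3, -0.7]
grip_width: 0.112
gripper_force: 39.0
```

Request:
jog_arm([
  [[0.8, -0.54, 0, 0, 0, 0, 0], [0.6, -0.35, 0, 0, 0, 0, 0], [0.46, -0.3, 0.8, 0, 0, 0, 0], [0, 0, 0.7, 0, 0, 0, 0], [0, 0, 0.3, 0, 0, 0, 0], [0, 0, 0, 0, 0, 0, 0], [0, 0, 0, 0, 0, 0, 0]],
])

```text
t: 39.0
tool_pos: [0.4739, 0.2782, 0.0671]
ee_rot: [3.141, -0.001, 0.886]
force: [-0.2, -0.0, -0.5]
grip_width: 0.11
gripper_force: 39.0
```

Run:
```python
from h import *
view('w17',.4742,.2778,.035,.026,.0297)
f,s=pickle.load(open('pics/w17.pkl','rb'));p,v=fittray(f,s);print(p,v,wells(p)['w26'])
```

```text
39.0 [0.4739 0.2782 0.0671] [-0.2 -0.  -0.5] to go [-0.    0.02  0.  ]
(0, 0, 255) [199. 242.] [377. 401.]
(0, 255, 0) [188. 312.] [388. 487.]
(255, 0, 0) [177. 191.] [405. 398.]
[ 0.42158863  0.30753675 -1.2617707 ] 2.0977110862731934 (np.float64(0.47688610920817825), np.float64(0.27900275483214876), 0.035)
```

View pics/w17.png

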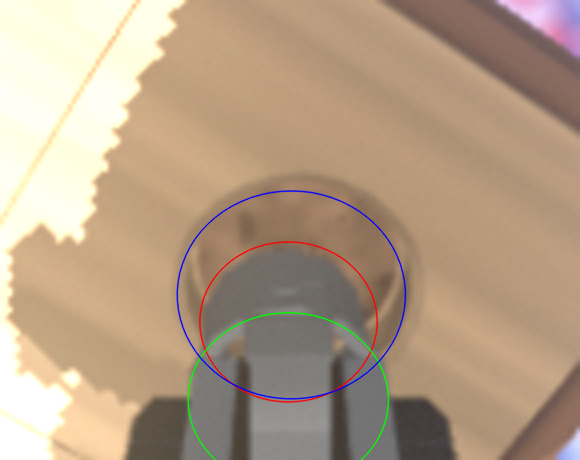

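Request:
jog_arm([
  [[0.07, 0.085, 0, 0, 0, 0, 0], [0, 0, 0.3, 0, 0, 0, 0], [0, 0, 0.3, 0, 0, 0, 0], [0, 0, 0.25, 0, 0, 0, 0], [0, 0, 0.08, 0, 0, 0, 0], [0, 0, 0, 0, 0, 0, 0], [0, 0, 0, 0, 0, 0, 0]],
])

```text
t: 39.92
tool_pos: [0.4763, 0.2785, 0.0435]
ee_rot: [-3.142, 0.0, 0.886]
force: [-3.3, -1.0, 6.0]
grip_width: 0.109
gripper_force: 39.6
```

Request:
jog_arm([
  [[0, 0, 0, 0, 0, 0, 30], [0, 0, 0, 0, 0, 0, 30], [0, 0, 0, 0, 0, 0, 30], [0, 0, -0.5, 0, 0, 0, 30], [-0.2, 0, -1, 0, 0, 0, 30], [-0.4, 0, -1, 0, 0, 0, 30], [-0.5, 0, -1, 0, 0, 0, 30], [0, 0, -1, 0, 0, 0, 30]],
])

```text
t: 40.92
tool_pos: [0.4587, 0.2567, 0.1577]
ee_rot: [3.141, -0.001, 0.886]
force: [0.7, 0.3, 0.7]
grip_width: 0.351
gripper_force: 0.0
```

Run:
```python
from h import *
f,s=shot('w18');print(s['t'],s['tool_pos'].round(4))
W=dict(w46=(.4478,.362,57,.046),w26=(.4745,.278,51,.026),w66=(.390,.252,121,.066),w36=(.364,.3357,190,.036))
for k,(x,y,a,d) in W.items():
    print(k,[(np.round(r[0],4),round(float(r[1]))) for r in (fit(f,s,d,(x,y),a,z0=z,pw=8) for z in(.008,.014,.02,.026))])
p,v=fittray(f,s);print({k:np.round(q[:2],4) for k,q in wells(p).items()})
x0,x1,y0,y1=120,440,60,300
im=f['pixels'][:,:,::-1]
q=wproj(f,s,[[.418,.307,.02]])[0].astype(int);u,v0=max(q[0]-150,0),max(q[1]-130,0)
im=im[v0:v0+230,u:u+300].astype(float);im=np.clip(255*(im/200)**.7,0,255).astype(np.uint8)
cv2.imwrite('pics/w18.png',cv2.resize(im,None,fx=2.6,fy=2.6,interpolation=cv2.INTER_CUBIC));print(im.shape)
```

```text
40.925 [0.4587 0.2567 0.1577]
w46 [(array([ 0.4433,  0.3591, 58.2398]), 213), (array([ 0.4451,  0.358 , 58.3781]), 209), (array([ 0.4478,  0.3588, 56.0205]), 211), (array([ 0.4494,  0.3568, 61.1687]), 215)]
w26 [(array([ 0.4788,  0.2821, 49.9702]), 139), (array([ 0.4752,  0.2776, 50.5948]), 141), (array([ 0.4752,  0.2784, 54.1131]), 143), (array([ 0.476 ,  0.2792, 53.5637]), 142)]
w66 [(array([  0.3851,   0.254 , 122.524 ]), 203), (array([  0.3881,   0.2546, 123.7963]), 197), (array([  0.3908,   0.257 , 124.5173]), 193), (array([  0.3952,   0.2561, 125.4995]), 182)]
w36 [(array([  0.3587,   0.3366, 187.2649]), 213), (array([  0.3623,   0.336 , 186.5981]), 213), (array([  0.3654,   0.3357, 186.0851]), 210), (array([  0.3683,   0.3353, 185.7001]), 207)]
{'w46': array([0.448 , 0.3641]), 'w26': array([0.4748, 0.2802]), 'w66': array([0.3909, 0.2535]), 'w36': array([0.3642, 0.3373])}
(230, 300, 3)
```

View pics/w18.png

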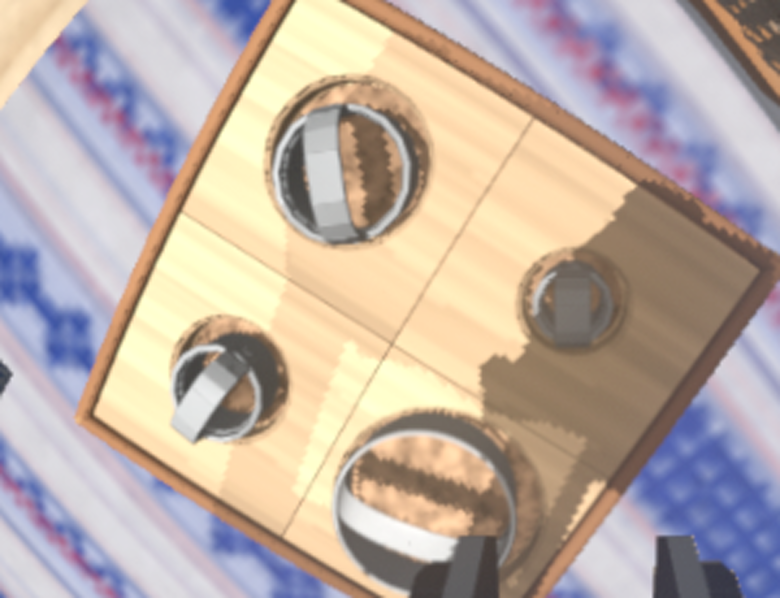

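```bash
python3 -c "
from station import job
print(job.hand_in())"
```

```text
the job is handed in; nothing more can be done
None
```

All four plain cutters are back in the tray, each upright in the well for its size. I handed the job in at about 41 s; the hand-in call gave no verdict. The last picture and the release heights agree that they stand on the well floors, and I did not touch the fluted cutter or the strapless ring.

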